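# Refit the upper hinge pin of an extractor's sloping door

### The job

The clear door on the sloping front of the extractor hangs on its lower hinge only and has sagged sideways. Push the door across, towards its hinge side, until its upper lug is back in line in the hinge fork, then take the headed hinge pin from the tube block and push it down through fork and lug until its head sits fully home on the fork, firmly but without straining the hinge. Leave the microtubes, bottle and tip box where they are.

Things in the scene. Friction and masses are not known exactly. Their poses are not given: they have to be found in the camera images.
- extractor: White bench cabinet, 240 mm wide, 300 mm deep, 230 mm high, fixed; origin: centre of underside. Its front (own -x side) leans back 32 degrees from 30 mm above the bench to the top and carries a clear door in an aluminium frame, hinged at the right as one faces it (own -y). The level top starts about 20 mm behind fork_mouth; a display pod stands 24 mm above its rear left part.
- fork_mouth (a point): Upper hinge: centre of the hole's mouth on the upper face of the steel fork, top right of the front, 233 mm above the bench. z: hinge axis, up the slope, leaning back 32 degrees from vertical; the pin goes in along -z. x: square into the cabinet front (18 mm away). y: level, from hinge towards the door's free edge.
- fork: The same fork, same origin and axes as fork_mouth: two ears, each 30 mm (x) by 28 mm (y), 10 mm thick, at z = 0 to -10 mm and z = -28 to -38 mm, with 11.2 mm holes on the z axis. The door's lug belongs between them. A spring ball in the lower ear (black plunger at the front) grips the shank over the last 14 mm: 5 to 20 N of push along the axis takes the pin home; it does not fall home by itself.
- lug_hole (a point): Centre of the hole (11.2 mm) on the upper face of the door's steel lug, 24 (x) by 28 (y) by 14 mm thick. In line with the fork it is at x = 0, y = 0, z = -12 mm in the axes of fork_mouth; as the door sags it moves towards +y. Axes as fork_mouth's, turned with the door.
- door (a joint): Sag (rad) of the door, turning in its own plane about the lower hinge, 183 mm down the slope from fork_mouth. 0: lug in line; positive: top leans away from the hinge; 0.01 moves the lug 1.7 mm. Starts 0.045 to 0.085; stop at -0.009, 1.5 mm past the line, from where the pin's nose, pushed firmly, draws the lug into line. 4 to 10 N at the handle moves it; it stays where left and does not swing open.
- door_handle (a point): Middle of the door's handle: steel bar 80 mm long, about 10 mm thick, parallel to the hinge axis (z), 35 mm in front of the door near its free edge. Axes as lug_hole's; pushing the bar along -y takes the door towards the hinge side. The door's frame ends 10 mm beyond the bar (+y).
- pin_mid (a point): Plain steel hinge pin, 45 g, 56 mm long: knurled round head 20 mm wide, 12 mm high; shank 10 mm wide, 44 mm long, its last 6 mm tapered to an 8 mm nose. Point: on its axis, 28 mm above the nose, 16 mm under the head's underside; z from nose to head. Stands head up in the block, the underside of the head 20 mm above it. Home, this point lies at z = -16 mm in the axes of fork_mouth.
- block: Aluminium tube block, fixed, 132 mm (x) by 60 mm (y) by 40 mm high; origin: centre of underside. Six round holes, 12 mm wide and 24 mm deep, at x = -42, 0, 42 and y = -14, 14 mm. The pin and two microtubes stand in the three holes at y = -14 mm, in any order; the other holes are empty.
- tube_a_mid (a point): A capped white microtube, cap 13 mm wide, 44 mm long, standing in the block; point at its centre. Its top is 60 mm above the bench. Leave it.
- tube_b_mid (a point): The other microtube, alike. Leave it.
- bottle_mid (a point): Amber glass bottle, 68 mm in diameter, 130 mm high, standing on the bench; point half-way up. Leave it.
- tip_box_mid (a point): Box of pipette tips, black with a yellow lid, 90 by 125 mm, 69 mm high, on the bench; point half-way up. Leave it.

How it is judged:
By the outcome, as a careful person would: the job done as asked, in the order asked, and still so for the second after the job is handed in, with the robot touching nothing.
It also fails if it takes over 72 s, if anything falls off the work surface, if the arm or the gripper's body presses on something with over 40 N, if the wrist force passes 120 N, or if a joint passes its speed limit or range.

### The arm

A 6-joint arm with a two-finger parallel gripper is mounted at the origin on the work surface. World frame = base frame: x ahead of the robot, y to its left, z up, the work surface at z = 0. Lengths are in mm, angles in rad, forces in N, time in s.
With the tool pointing down it reaches from about 350 to 775 mm from the base axis. Payload 5.5 kg.
Tool frame: the origin (TCP) lies at the very end of the fingers, on their centre line; the grasp point (between the pads) lies 19 mm behind it (r.grip_point_offset is the distance from the TCP to the grasp point, in mm); y points along the fingers, x is the direction in which the jaws open and shut, and the axes are right-handed (so a half turn about y gives the same grasp; the last joint's range is limited). The gripper opens to 85 mm and grips with 20 to 120 N. Pads are 22 mm wide; open, the fingers measure 114 mm over their backs; the gripper's body (76 mm by 85 mm) begins 54 mm behind the grasp point. The pads swing forward as they close: fully open they stand 13 mm farther back than shut.
Start: joints at [0.992, 0.313, 0.046, 1.304, 0, 1.431], TCP at [244.32, 520.557, 231.323] pointing down, gripper open.
Joint ranges: [-2.76, 2.76], [-0.86, 1.69], [-1.03, 1.26], [-2.2, 2.34], [-1.47, 1.5], [-3.14, 3.14]. Speed limits (rad/s): [2.57, 2.57, 3.14, 3.14, 3.14, 3.14].

### API

Orientations are given as a unit quaternion [x, y, z, w].
In Python, from bench import sensors, imaging, r gives the robot as it stands.
- The arm moves only by the tool apply_moves, never from a script. Its argument "steps" is a list that holds one entry, the list of rows, each a list of 7 numbers: the turn, a rotation vector about the tool's x, y, z in rad, then the shift along the tool's x, y, z in cm, then the opening, from -1 (shut) to 1 (fully open), so that 0 is half open. In form: [[[wx, wy, wz, dx, dy, dz, hand], ...]]. A call has 1 to 10 rows; each row shifts and turns the commanded pose from where the row before left it, along the tool's axes as they then stand; what a row does not reach is not made up. A row lasts 1/12 s, in which the tool goes at most 41.7 mm and 7.16 degrees, less where a joint would pass 70% of its speed; a pose out of reach is approached as far as the arm can. A call is refused whole if a number of a shift passes 4.17 or a number of a turn 0.125, either way. A call with a gripper value outside its range is refused whole. The fingers move at their own pace and stop on an object; the grip force is fixed at half the most. Time passes only in rows, so rows that do not move let the fingers close. It gives the time, the measured TCP pose, the force and the opening at its end, in the units of the state.
- sensors.observe(): the state, without advancing time (a new reading comes with each control period).
- imaging.grab_frame(name): name is "scene" or "top"; returns the picture (400x640x3 uint8, red, green, blue); there is no depth.
- imaging.get_calibration(name): a dict with "K" (3x3 intrinsics, pixels), "k1" (the pictures are not rectified: a ray, as slopes to the right and down, at radius r is drawn at 1 + k1 r^2 times it, then the intrinsics apply), "world_to_cam" (4x4, takes a point from world to camera coordinates). Camera axes: x right, y up, looking along -z (the intrinsics and any distortion apply to the point x, -y, -z); pixel columns grow to the right and rows downward; lengths in mm; the calibration is good to about 2 mm. A picture is of the moment at which its call begins. get_calibration takes no time and is no camera call.
- r.sign_off(): hands the job in, once; it reports no verdict.
The state is a dict: "time": time; "qpos": joint angles; "joint_vel": joint speeds; "effort": joint torques, N m; "ee_pos": TCP position; "tcp_rot": TCP orientation; "contact_force": force on the tool from outside, world axes, zero at the start; "ft_torque": the same for the moment, N m; "width": opening from 0.0 (shut) to 1.0 (fully open).
Only numpy, scipy, OpenCV 4.12 (cv2) and the standard library are available. Lean on these libraries where they do the work, as an engineer would, in place of code of your own. Each camera call takes 0.05 s, during which the arm holds its last target.

## Working session

There is one attempt and no reset: what is moved stays moved. The work goes in short steps, Python scripts to look and compute and a tool call to move; the robot and the scene stay as the last step left them, time stands still between calls to the robot, and variables do not carry over. Pictures are saved under pics/ and viewed, and the job is handed in when it is done.

Besides the shell and the picture viewer there is one more tool, called by a JSON object that holds its "method" and its "body". apply_moves: Moves the arm, as the interface text tells. Its arguments: {"type":"object","properties":{"steps":{"type":"array","items":{"type":"array","items":{"type":"array","items":{"type":"number"}}}}},"required":["steps"]}

```bash
ls; mkdir -p pics; python3 - <<'E'
from bench import sensors, imaging, r
import cv2,numpy as np
s=sensors.observe();print(s)
for n in("scene","top"):
    im=imaging.grab_frame(n);cv2.imwrite(f"pics/{n}0.png",im[:,:,::-1]);c=imaging.get_calibration(n);print(n,c)
E
```

```text
pics
{'time': 0.0, 'qpos': array([ 9.92411142e-01,  3.14020970e-01,  4.49803582e-02,  1.30359082e+00,
       -2.37795620e-05,  1.43114713e+00]), 'joint_vel': array([-0.00049065, -0.00030865, -0.0022829 , -0.0006007 , -0.00059583,
       -0.00106394]), 'effort': array([ 1.98333632e-04, -4.80627322e+01,  2.98532063e+01,  1.89911155e-02,
       -5.60262833e-05,  1.08480512e-05]), 'ee_pos': array([244.01816308, 520.09315489, 230.39772776]), 'tcp_rot': array([ 0.59709972,  0.37862379, -0.37979827, -0.59654775]), 'contact_force': array([-0.83381241,  0.06863693, -0.10961804]), 'ft_torque': array([-0.00661052, -0.00026357, -0.02716529]), 'width': 0.9983841797694262}
scene {'K': array([[490.84331777,   0.        , 322.30327855],
       [  0.        , 490.84331777, 198.73341405],
       [  0.        ,   0.        ,   1.        ]]), 'k1': -0.14040593614552607, 'world_to_cam': array([[ 6.26973436e-01,  7.79018578e-01,  5.86220480e-03,
        -3.80538239e+02],
       [-4.18489005e-01,  3.30444252e-01,  8.45974911e-01,
         1.23385027e+02],
       [ 6.57093040e-01, -5.32857065e-01,  5.33190477e-01,
        -1.44625080e+03],
       [ 0.00000000e+00,  0.00000000e+00,  0.00000000e+00,
         1.00000000e+00]])}
top {'K': array([[381.19582298,   0.        , 323.42143452],
       [  0.        , 381.19582298, 194.09780411],
       [  0.        ,   0.        ,   1.        ]]), 'k1': -0.03692063010324813, 'world_to_cam': array([[ 7.65547354e-03, -9.99970567e-01, -5.08275977e-04,
         9.46661735e+00],
       [ 9.96955392e-01,  7.59294514e-03,  7.76034389e-02,
        -6.09349882e+02],
       [-7.75972955e-02, -1.10081955e-03,  9.96984176e-01,
        -8.50539869e+02],
       [ 0.00000000e+00,  0.00000000e+00,  0.00000000e+00,
         1.00000000e+00]])}
```

View pics/scene0.png

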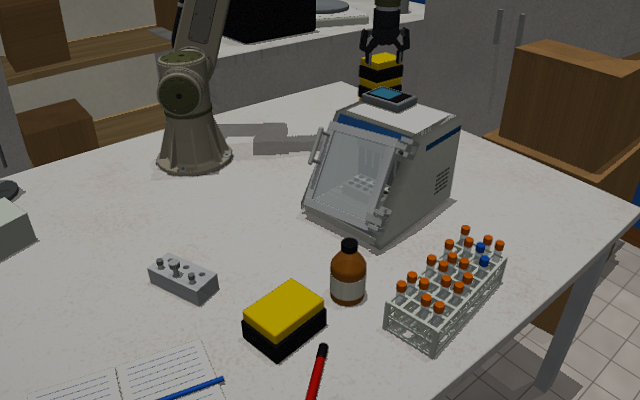

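View pics/top0.png

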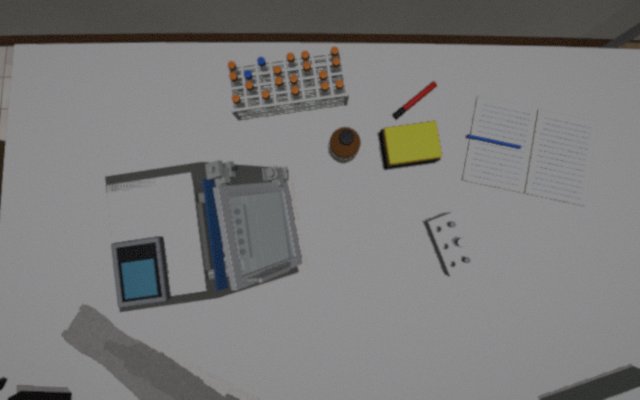

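```bash
python3 - <<'E'
import cv2
a=cv2.imread("pics/scene0.png");b=cv2.imread("pics/top0.png")
cv2.imwrite("pics/z1.png",cv2.resize(a[90:250,290:470],None,fx=4,fy=3.7,interpolation=cv2.INTER_CUBIC))
cv2.imwrite("pics/z2.png",cv2.resize(a[240:310,140:230],None,fx=8,fy=8,interpolation=cv2.INTER_CUBIC))
cv2.imwrite("pics/z3.png",cv2.resize(b[150:310,180:320],None,fx=3.7,fy=3.7,interpolation=cv2.INTER_CUBIC))
cv2.imwrite("pics/z4.png",cv2.resize(b[205:285,415:485],None,fx=7,fy=7,interpolation=cv2.INTER_CUBIC))
E
```

```text
(no output)
```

View pics/z1.png

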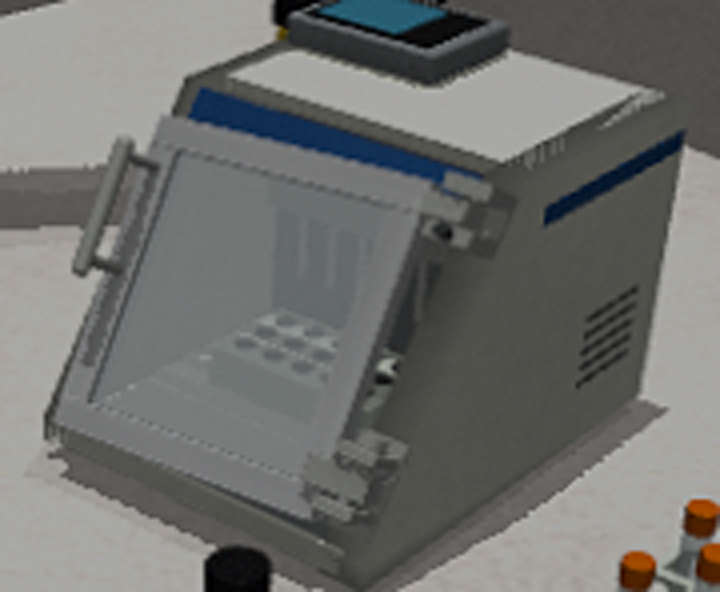

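View pics/z2.png

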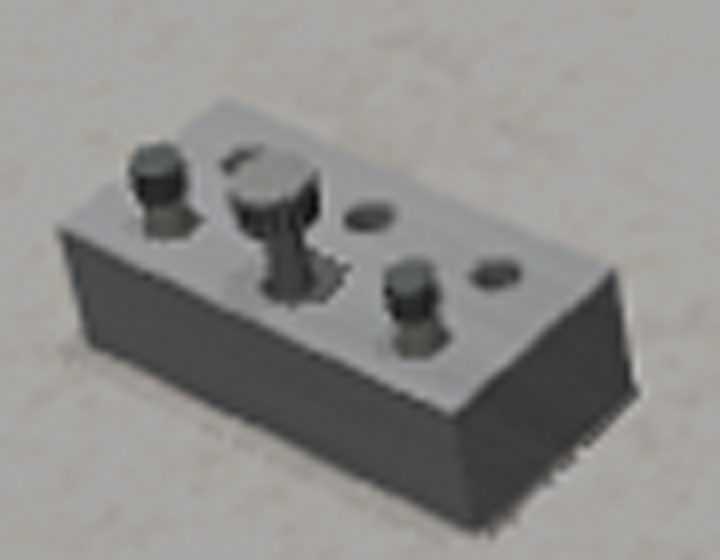

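View pics/z3.png

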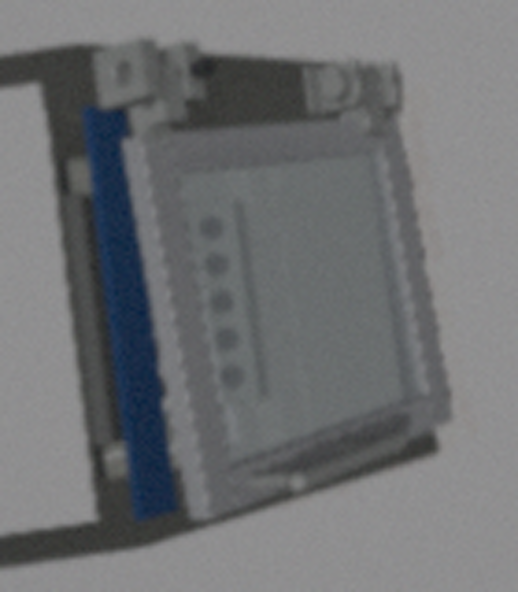

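View pics/z4.png

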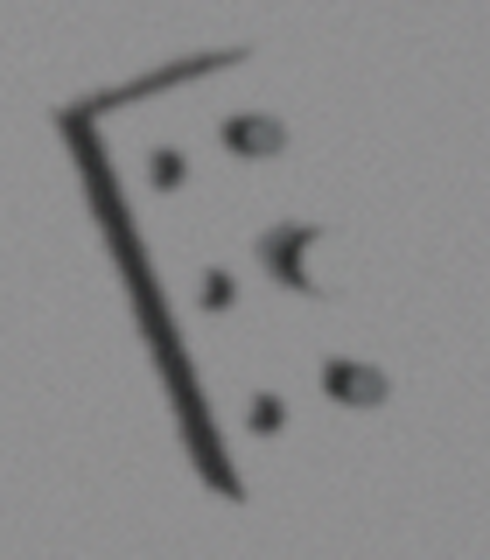

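```bash
cat > h.py <<'E'
import numpy as np,cv2
from bench import sensors, imaging, r
def cal(n):
    c=imaging.get_calibration(n);return c["K"],c["k1"],c["world_to_cam"]
def proj(n,P):
    K,k,T=cal(n);P=np.atleast_2d(P);c=P@T[:3,:3].T+T[:3,3]
    u=c[:,0]/-c[:,2];v=-c[:,1]/-c[:,2];d=1+k*(u*u+v*v)
    return np.c_[K[0,0]*u*d+K[0,2],K[1,1]*v*d+K[1,2]]
def ray(n,p):
    K,k,T=cal(n)
    q=cv2.undistortPoints(np.array([[p]],float),K,np.array([k,0,0,0.]))[0,0]
    d=T[:3,:3].T@np.array([q[0],-q[1],-1]);o=-T[:3,:3].T@T[:3,3];return o,d/np.linalg.norm(d)
def onz(n,p,z):
    o,d=ray(n,p);return o+d*(z-o[2])/d[2]
def tri(p1,p2):
    o1,d1=ray("top",p1);o2,d2=ray("scene",p2)
    A=np.c_[d1,-d2];t=np.linalg.lstsq(A,o2-o1,rcond=None)[0]
    a=o1+t[0]*d1;b=o2+t[1]*d2;return (a+b)/2,np.linalg.norm(a-b)
def crop(im,x0,y0,x1,y1,s,fn,step=10,enh=True):
    c=im[y0:y1,x0:x1].astype(float)
    if enh: c=np.clip((c-np.percentile(c,1))*255/(np.percentile(c,99.5)-np.percentile(c,1)),0,255)
    c=cv2.resize(c.astype(np.uint8),None,fx=s,fy=s,interpolation=cv2.INTER_CUBIC)
    for x in range((x0//step+1)*step,x1,step):
        X=int((x-x0+.5)*s);cv2.line(c,(X,0),(X,6),(0,0,255),1);cv2.putText(c,str(x),(X-10,18),0,.35,(0,0,255),1)
    for y in range((y0//step+1)*step,y1,step):
        Y=int((y-y0+.5)*s);cv2.line(c,(0,Y),(6,Y),(0,0,255),1);cv2.putText(c,str(y),(8,Y+4),0,.35,(0,0,255),1)
    cv2.imwrite(fn,c)
E
python3 - <<'E'
from h import *
print([x for x in dir(r) if x[0]!='_'],r.grip_point_offset)
t=cv2.imread("pics/top0.png");s=cv2.imread("pics/scene0.png")
crop(t,200,155,295,205,8,"pics/c1.png");crop(s,375,125,435,170,13,"pics/c2.png",5)
crop(s,300,85,470,250,4.5,"pics/c3.png");crop(t,100,150,310,320,3.5,"pics/c4.png")
E
```

```text
['MotionError', 'grip_point_offset', 'sign_off'] 18.700000000000003
```

View pics/c1.png

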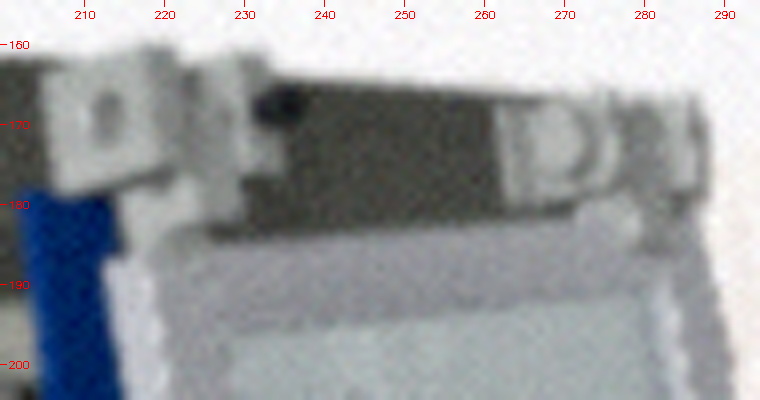

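View pics/c2.png

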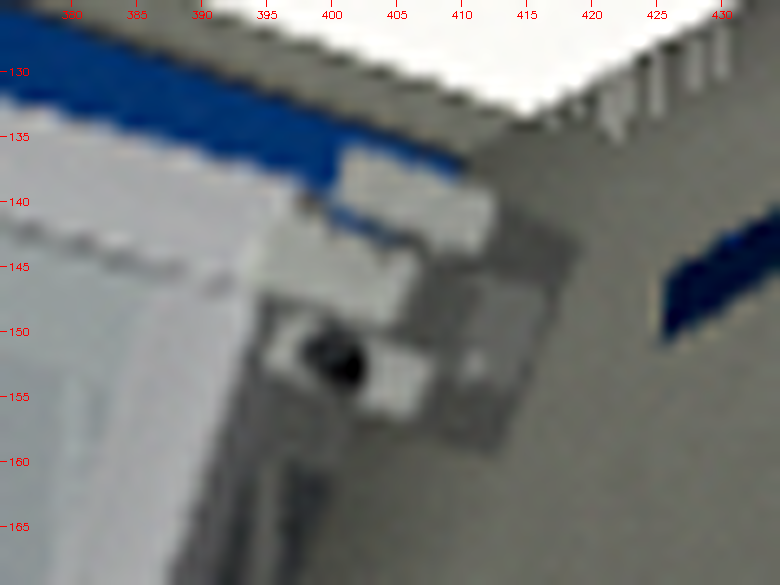

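View pics/c3.png

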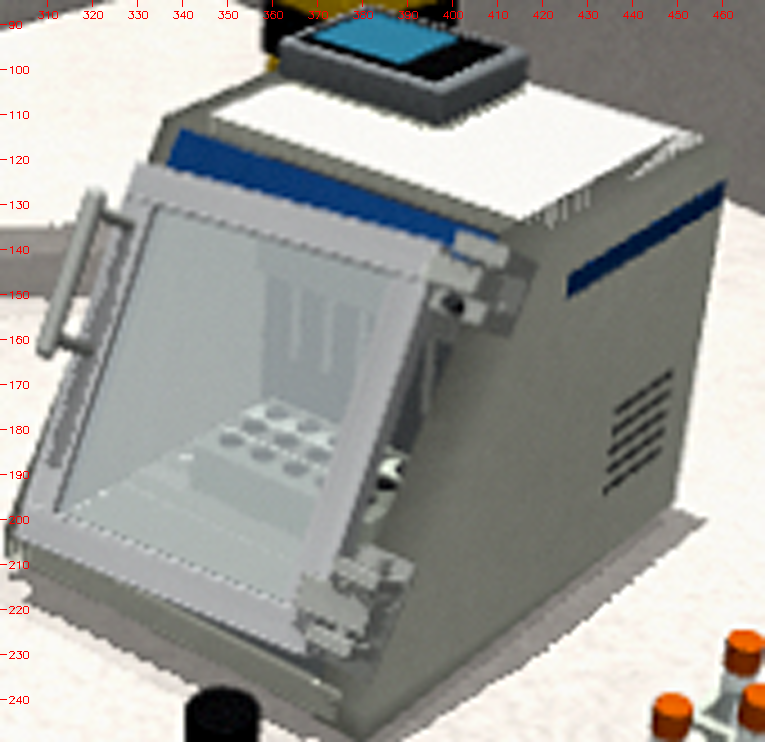

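View pics/c4.png

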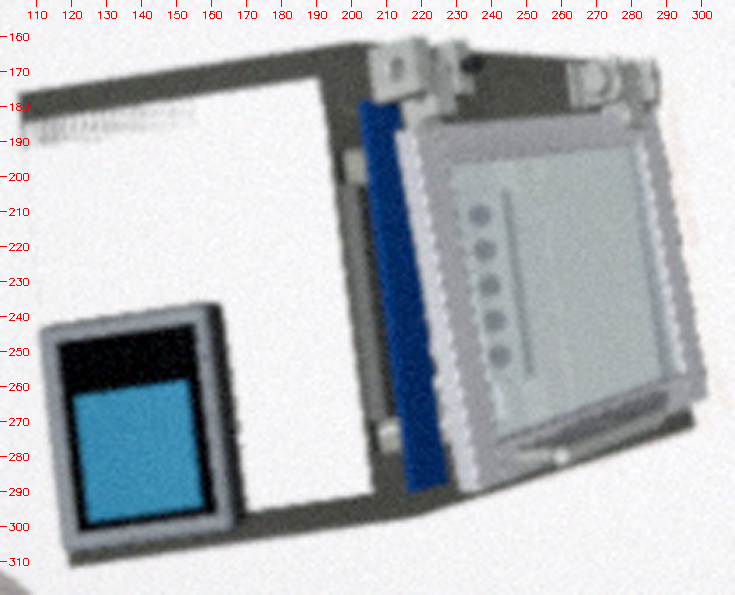

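```bash
python3 - <<'E'
from h import *
np.set_printoptions(precision=1,suppress=True)
f=onz("top",(212.7,169),233);print("fork",f, proj("scene",f))
def yaw(n,a,b,z):
    A=onz(n,a,z);B=onz(n,b,z);d=B-A;return A,B,np.degrees(np.arctan2(d[1],d[0])),np.linalg.norm(d)
print(yaw("top",(191,172),(206.5,290),230))
print(yaw("top",(203,179),(216,291),225))
print(yaw("top",(191,172),(140,180),230))   
print(yaw("top",(206.5,290),(165,295.5),230))
print("scene front bottom", yaw("scene",(383-.0,249),(300,209),0))
# block corners in scene z=40 from z2 crop (8x, origin 140,240)
for p in [(62,232),(220,100),(615,270),(455,412)]:
    print(onz("scene",(140+p[0]/8-.5,240+p[1]/8-.5),40))
h=(140+276/8-.5,240+175/8-.5);print("pin head top scene",onz("scene",h,72))
print("pin base",onz("scene",(140+290/8-.5,240+293/8-.5),40))
for p in [(253,135),(355,383),(165,168),(215,290),(265,413)]:
    print("top z4",onz("top",(415+p[0]/7-.5,205+p[1]/7-.5),40))
# handle ends
a,e=tri((261,280),(320,128.5));print(a,e)
E
```

```text
fork [635.7 208.8 233. ] [[409.7 139.5]]
(array([630.6, 248.2, 230. ]), array([425.5, 214.5, 230. ]), np.float64(-170.68911848065426), np.float64(207.7841909152833))
(array([618.9, 228. , 225. ]), array([423.2, 199.4, 225. ]), np.float64(-171.6875296767177), np.float64(197.76884441325987))
(array([630.6, 248.2, 230. ]), array([615.8, 339. , 230. ]), np.float64(99.25665846445972), np.float64(92.04291250574568))
(array([425.5, 214.5, 230. ]), array([415.1, 286.7, 230. ]), np.float64(98.2453224050744), np.float64(72.94821393378477))
scene front bottom (array([661.4, 128.3,   0. ]), array([419. ,  80.4,   0. ]), np.float64(-168.83336434035851), np.float64(247.02326568750513))
[ 452.4 -323.    40. ]
[ 427.2 -268.9   40. ]
[ 549.6 -219.2   40. ]
[ 571.4 -273.7   40. ]
pin head top scene [ 504.1 -282.6   72. ]
pin base [ 508.6 -286.7   40. ]
top z4 [ 543.3 -272.2   40. ]
top z4 [ 464.5 -303.8   40. ]
top z4 [ 532.6 -243.6   40. ]
top z4 [ 493.8 -259.2   40. ]
top z4 [ 454.9 -274.7   40. ]
[441.6 123.9 212.3] 1.44365600623199
```

```bash
python3 - <<'E'
from h import *
np.set_printoptions(precision=2,suppress=True)
t=cv2.imread("pics/top0.png").astype(int)
def fit(pts,z,n="top"):
    P=np.array([onz(n,p,z) for p in pts])[:,:2];c=P.mean(0)
    for _ in range(3):
        u,s,v=np.linalg.svd(P-c);res=(P-c)@v[1];k=abs(res)<2*max(res.std(),.3);P=P[k];c=P.mean(0)
    d=v[0]*np.sign(v[0][0]);return c,np.degrees(np.arctan2(d[1],d[0])),res.std(),len(P)
b=t[:,:,0]-t[:,:,2]
L=[];R=[]
for y in range(184,286):
    row=b[y,190:235]; 
    k=np.where(row>45)[0]
    if len(k)<3: continue
    h=.5*row[k].max()
    def cr(i0,st):
        i=i0
        while row[i]>h:i+=st
        return 190+i-st*(h-row[i])/(row[i-st]-row[i]) if True else 0
    m=k[len(k)//2];L.append((cr(m,-1),y));R.append((cr(m,1),y))
print(fit(L,228),fit(R,222))
g=t.sum(2)
E1=[]
for y in range(178,286):
    row=g[y,150:225];d=np.diff(row.astype(float));i=np.argmin(d[20:60])+20
    w=-np.clip(d[i-2:i+3],None,0);E1.append((150.5+(w*np.arange(i-2,i+3)).sum()/w.sum(),y))
print(fit(E1,230))
# block holes
s=sensors.observe();from scipy.spatial.transform import Rotation as Rn
print(Rn.from_quat(s["tcp_rot"]).as_matrix())
E
```

```text
(array([525.05, 214.75]), np.float64(9.017577981687538), np.float64(0.2540739523470642), 89) (array([517.68, 196.23]), np.float64(10.25689958905177), np.float64(0.6242769066265522), 97)
(array([525.41, 231.43]), np.float64(8.952562160773402), np.float64(0.3089075963356194), 100)
[[ 0.42 -0.   -0.91]
 [ 0.91 -0.    0.42]
 [-0.   -1.    0.  ]]
```

```bash
cat >> h.py <<'E'
from scipy.spatial.transform import Rotation as Rn
np.set_printoptions(precision=2,suppress=True)
yw=np.radians(9.0)
ox=np.array([-np.sin(yw),np.cos(yw),0]);oy=np.array([-np.cos(yw),-np.sin(yw),0]);uz=np.array([0,0,1.])
a=np.radians(32)
xf=np.cos(a)*ox-np.sin(a)*uz; yf=oy; zf=np.sin(a)*ox+np.cos(a)*uz
F=np.array([635.7,208.8,233.])
def fw(x,y,z,F=F): return F+x*xf+y*yf+z*zf
def lugw(x,y,z,th,F=F): # point fixed in door given in fork axes when th=0; rotate about lower hinge (0,0,-183), +th -> +y at top
    c,s=np.cos(th),np.sin(th);zz=z+183
    return fw(x,c*y+s*zz,-s*y+c*zz-183,F)
def tool():
    s=sensors.observe();return s,Rn.from_quat(s["tcp_rot"]).as_matrix()
def delta(target,Rt=None):
    s,R=tool();print("pos",s["ee_pos"],"F",s["contact_force"],"w",round(s["width"],3),"t",round(s["time"],2))
    print("shift cm in tool",R.T@(np.array(target)-s["ee_pos"])/10)
    if Rt is not None: print("rotvec tool",Rn.from_matrix(R.T@Rt).as_rotvec())
E
python3 - <<'E'
from h import *
print(xf,yf,zf)
s=cv2.imread("pics/scene0.png");t=cv2.imread("pics/top0.png")
crop(s,298,115,335,180,9,"pics/c5.png",5);crop(t,240,255,305,290,11,"pics/c6.png",5)
for p in [(0,0,0),(-15,14,0),(-15,-14,0),(-15,14,-10),(-15,-14,-10),(-15,14,-28),(-15,-14,-28),(-15,-14,-38),(-15,14,-38)]:
    print(p,proj("scene",fw(*p)),proj("top",fw(*p)))
E
```

```text
[-0.13  0.84 -0.53] [-0.99 -0.16  0.  ] [-0.08  0.52  0.85]
(0, 0, 0) [[409.71 139.46]] [[212.72 169.02]]
(-15, 14, 0) [[401.04 135.88]] [[219.63 175.19]]
(-15, -14, 0) [[412.38 139.9 ]] [[217.61 159.39]]
(-15, 14, -10) [[399.24 140.39]] [[223.92 175.35]]
(-15, -14, -10) [[410.56 144.47]] [[221.91 159.75]]
(-15, 14, -28) [[396.02 148.48]] [[231.38 175.63]]
(-15, -14, -28) [[407.27 152.67]] [[229.38 160.37]]
(-15, -14, -38) [[405.44 157.23]] [[233.39 160.71]]
(-15, 14, -38) [[394.23 152.97]] [[235.38 175.79]]
```

View pics/c5.png

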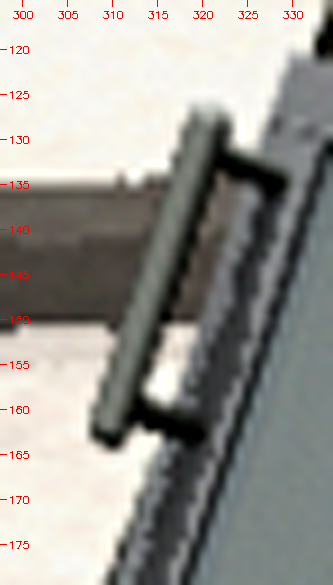

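View pics/c6.png

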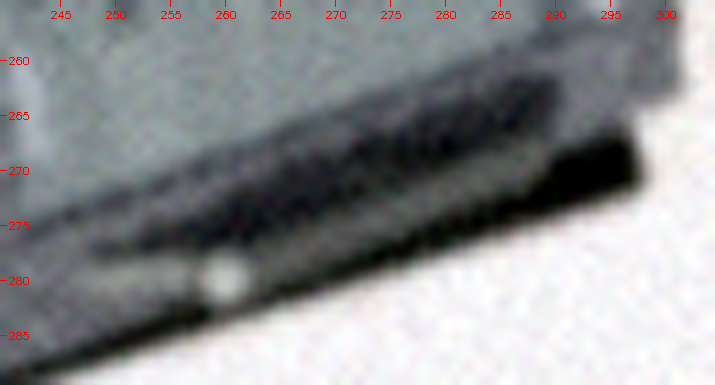

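```bash
python3 - <<'E'
from h import *
B=np.c_[xf,yf,zf]
A,e=tri((260,280),(320.5,127.5));C,e2=tri((288.5,268.5),(309.6,163))
for p in(A,C,(A+C)/2):print(p,B.T@(p-F))
print(e,e2); d=B.T@(A-C);print(d,np.linalg.norm(d),"theta",np.arctan2(d[1],d[2]))
for th in(0,.045,.065,.085):
  print(th,[proj("scene",lugw(-12,y,z,th))[0] for y,z in((14,-12),(-14,-12),(14,-26),(-14,-26))])
m=(A+C)/2-(-yf)*0; t=m+yf*40;print("target",t)
Rt=np.c_[[-np.sin(yw),np.cos(yw),0],[0,0,-1],[-np.cos(yw),-np.sin(yw),0]]
delta([t[0],t[1],330],Rt)
E
```

```text
[441.81 125.23 214.46] [-34.45 204.57 -43.39]
[454.66  82.36 142.92] [ -34.16  198.59 -127.56]
[448.23 103.79 178.69] [-34.3  201.58 -85.48]
1.2723885626166513 3.198273967468622
[-0.29  5.98 84.17] 84.38337037984287 theta 0.07092442968005881
0 [array([399.51, 141.59]), array([410.8 , 145.68]), array([397.01, 147.87]), array([408.25, 152.05])]
0.045 [array([396.33, 140.86]), array([407.75, 144.34]), array([394.09, 147.2 ]), array([405.46, 150.77])]
0.065 [array([394.91, 140.58]), array([406.37, 143.79]), array([392.79, 146.94]), array([404.21, 150.25])]
0.085 [array([393.49, 140.34]), array([404.99, 143.28]), array([391.48, 146.72]), array([402.95, 149.76])]
target [408.73  97.54 178.69]
pos [244.07 520.15 230.5 ] F [-0.77 -0.14  0.54] w 1.0 t 0.1
shift cm in tool [-31.28  -9.91 -32.86]
rotvec tool [-0.  -0.6 -0. ]
```

{"method": "apply_moves", "body": {"steps": [[[0,0,0,0,-3.3,0,-1],[0,0,0,0,-3.3,0,-1],[0,0,0,0,-3.3,0,-1],[0,-0.12,0,0,0,0,-1],[0,-0.12,0,0,0,0,-1],[0,-0.12,0,0,0,0,-1],[0,-0.12,0,0,0,0,-1],[0,-0.12,0,0,0,0,-1],[0,0,0,-2,0,-0.5,-1],[0,0,0,-3.5,0,-0.8,-1]]]}}

```text
time: 0.93
ee_pos: [265.4, 469.7, 328.9]
tcp_rot: [-0.457, -0.539, 0.54, 0.457]
contact_force: [1.0, -0.3, 0.2]
width: -0.001
```

```bash
python3 - <<'E'
from h import *
Rt=np.c_[[-np.sin(yw),np.cos(yw),0],[0,0,-1],[-np.cos(yw),-np.sin(yw),0]]
delta([408.73,97.5,330],Rt);print(sensors.observe()["qpos"])
E
```

```text
pos [265.37 469.65 328.87] F [ 1.01 -0.32  0.19] w -0.001 t 0.93
shift cm in tool [-39.07  -0.12  -8.02]
rotvec tool [-0.    0.01 -0.  ]
[0.91 0.24 0.18 1.52 0.   0.74]
```

{"method": "apply_moves", "body": {"steps": [[[0,0,0,-3.9,0,-0.8,-1],[0,0,0,-3.9,0,-0.8,-1],[0,0,0,-3.9,0,-0.8,-1],[0,0,0,-3.9,0,-0.8,-1],[0,0,0,-3.9,0,-0.8,-1],[0,0,0,-3.9,0,-0.8,-1],[0,0,0,-3.9,0,-0.8,-1],[0,0,0,-3.9,0,-0.8,-1],[0,0,0,-3.9,0,-0.8,-1],[0,0,0,0,0,0,-1]]]}}

```text
time: 1.77
ee_pos: [395.5, 127.7, 329.8]
tcp_rot: [-0.461, -0.536, 0.537, 0.46]
contact_force: [-0.0, 0.2, -0.1]
width: -0.003
```

```bash
python3 - <<'E'
from h import *
Rt=np.c_[[-np.sin(yw),np.cos(yw),0],[0,0,-1],[-np.cos(yw),-np.sin(yw),0]]
delta([408.73,97.5,165],Rt);print(sensors.observe()["qpos"])
E
```

```text
pos [395.49 127.75 329.82] F [-0.01  0.22 -0.12] w -0.003 t 1.77
shift cm in tool [-3.15 16.49 -0.85]
rotvec tool [ 0. -0. -0.]
[ 0.12 -0.01 -0.1   1.48 -0.   -0.03]
```

{"method": "apply_moves", "body": {"steps": [[[0,0,0,-3.1,0,-0.8,-1],[0,0,0,0,4.0,0,-1],[0,0,0,0,4.0,0,-1],[0,0,0,0,4.0,0,-1],[0,0,0,0,4.0,0,-1],[0,0,0,0,0.3,0,-1],[0,0,0,0,0,0,-1]]]}}

```text
time: 2.35
ee_pos: [403.7, 104.2, 165.5]
tcp_rot: [-0.456, -0.537, 0.54, 0.46]
contact_force: [0.5, -0.0, 0.7]
width: -0.002
```

```bash
python3 - <<'E'
from h import *
delta([408.73,97.5,165])
s=imaging.grab_frame("scene")[:,:,::-1];t=imaging.grab_frame("top")[:,:,::-1]
crop(s,270,90,430,200,5,"pics/d1.png");crop(t,200,150,340,320,3.4,"pics/d2.png")
E
```

```text
pos [403.74 104.19 165.47] F [ 0.51 -0.01  0.68] w -0.002 t 2.35
shift cm in tool [-0.74  0.04 -0.38]
```

View pics/d1.png

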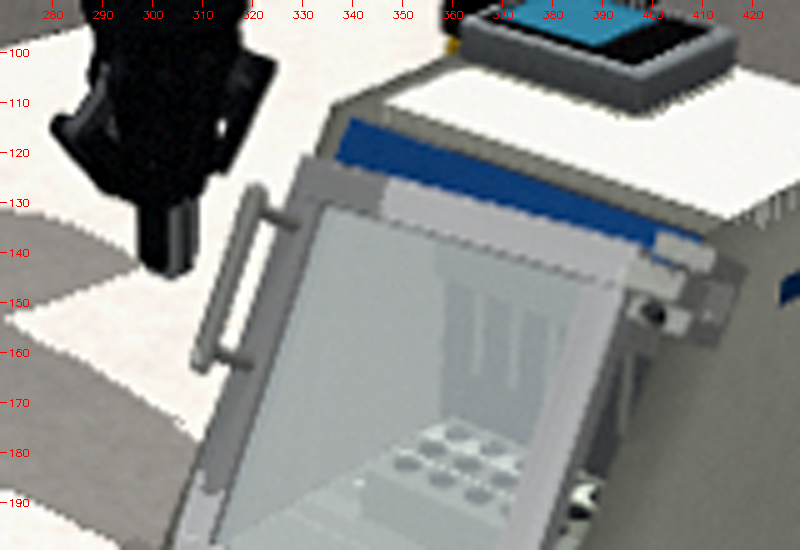

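View pics/d2.png

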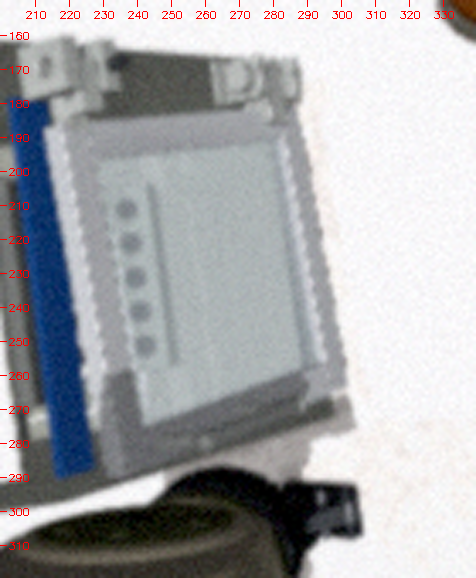

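{"method": "apply_moves", "body": {"steps": [[[0,0,0,-0.7,0,0,-1],[0,0,0,0,0,-1.0,-1],[0,0,0,0,0,-0.8,-1],[0,0,0,0,0,-0.2,-1],[0,0,0,0,0,-0.1,-1],[0,0,0,0,0,-0.1,-1],[0,0,0,0,0,0,-1],[0,0,0,0,0,0,-1]]]}}

```text
time: 3.12
ee_pos: [427.8, 100.6, 166.8]
tcp_rot: [-0.457, -0.538, 0.539, 0.459]
contact_force: [-4.5, -2.4, 0.3]
width: 0.0
```

{"method": "apply_moves", "body": {"steps": [[[0,0,0,0,0,-0.1,-1],[0,0,0,0,0,-0.1,-1],[0,0,0,0,0,0,-1]]]}}

```text
time: 3.37
ee_pos: [428.2, 101.2, 166.5]
tcp_rot: [-0.456, -0.538, 0.54, 0.459]
contact_force: [-9.7, -0.3, 2.4]
width: -0.001
```

{"method": "apply_moves", "body": {"steps": [[[0,0,0,0,0,-0.1,-1],[0,0,0,0,0,-0.1,-1],[0,0,0,0,0,0,-1]]]}}

```text
time: 3.62
ee_pos: [428.9, 101.0, 166.8]
tcp_rot: [-0.456, -0.537, 0.541, 0.46]
contact_force: [-13.7, -3.7, 7.4]
width: 0.001
```

{"method": "apply_moves", "body": {"steps": [[[0,0,0,0,0,0,-1],[0,0,0,0,0,0,-1]]]}}

```text
time: 3.78
ee_pos: [429.8, 101.0, 166.9]
tcp_rot: [-0.457, -0.537, 0.54, 0.459]
contact_force: [-7.5, -1.8, 2.9]
width: 0.002
```

```bash
python3 - <<'E'
from h import *
delta([408.73,97.5,165])
s=imaging.grab_frame("scene")[:,:,::-1];t=imaging.grab_frame("top")[:,:,::-1]
crop(s,290,90,430,200,5.5,"pics/d3.png");crop(t,200,150,310,320,3.4,"pics/d4.png")
E
```

```text
pos [429.82 101.04 166.88] F [-7.49 -1.82  2.94] w 0.002 t 3.78
shift cm in tool [-0.01  0.2   2.14]
```

View pics/d3.png

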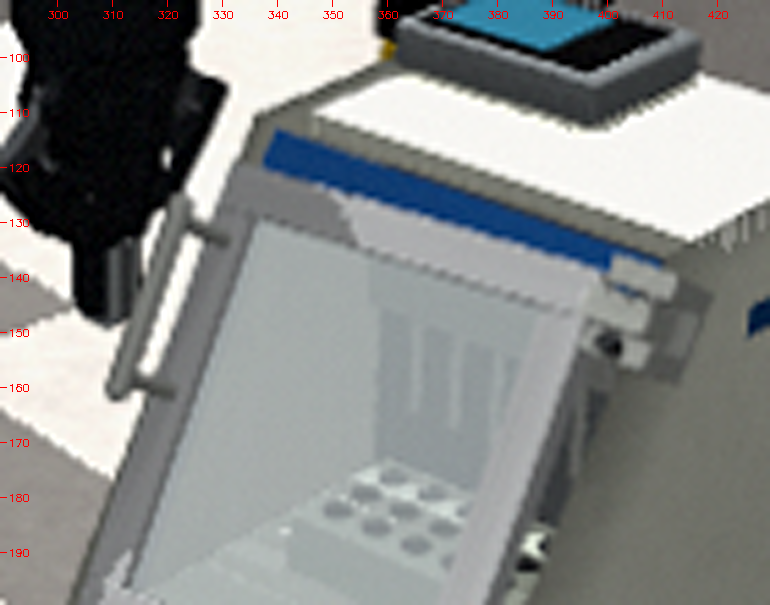

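View pics/d4.png

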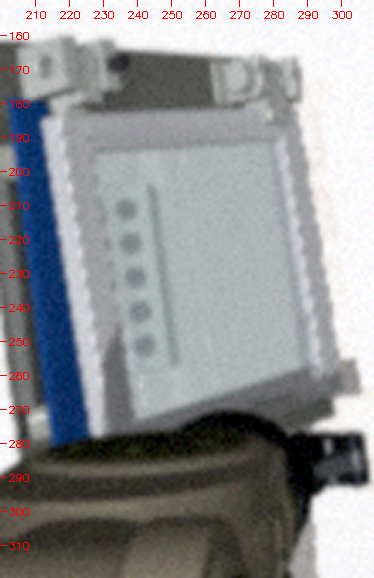

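```bash
cat >> h.py <<'E'
def prof(im,x,z,n="scene",th=0,lo=-24,hi=-4):
    ys=np.arange(lo,hi+.01,.25)
    P=np.array([lugw(x,y,z,th) if th is not None else fw(x,y,z) for y in ys]);p=proj(n,P)
    g=cv2.cvtColor(im,cv2.COLOR_RGB2GRAY).astype(np.float32)
    v=cv2.remap(g,p[:,0].astype(np.float32)[None],p[:,1].astype(np.float32)[None],cv2.INTER_LINEAR)[0]
    return ys,v
def edge(im,x,zs,**k):
    out=[]
    for z in zs:
        ys,v=prof(im,x,z,**k);v=cv2.GaussianBlur(v[None],(0,0),2)[0] if 0 else v
        h=(np.percentile(v,10)+np.percentile(v,90))/2
        # from bright side (hi) going to lo
        i=len(v)-1
        while i>0 and v[i]>h:i-=1
        out.append(ys[i]+.25*(h-v[i])/(v[i+1]-v[i]) if i<len(v)-1 else np.nan)
    return np.array(out)
def lugcheck():
    im=imaging.grab_frame("scene")
    e1=edge(im,-15,[-6,-5,-4]);e2=edge(im,-15,[-34,-33,-32]);l=edge(im,-12,[-21,-20,-19,-18,-17],lo=-22,hi=6)
    print("ear up",e1,"low",e2,"lug",l,"-> lug off",np.nanmedian(l)-(np.nanmedian(e1)+np.nanmedian(e2))/2)
    return im
E
python3 - <<'E'
from h import *
for f in("pics/scene0.png",):
    im=cv2.imread(f)[:,:,::-1].copy()
    for args in((-15,-5),(-15,-33),(-12,-19)):
        ys,v=prof(im,*args,lo=-22,hi=8);print(args,v[::4].astype(int))
    e1=edge(im,-15,[-6,-5,-4]);e2=edge(im,-15,[-34,-33,-32]);l=edge(im,-12,[-21,-20,-19,-18,-17],lo=-22,hi=6);print(e1,e2,l)
lugcheck()
E
```

```text
(-15, -5) [ 58  59  59  59  60  66  77  88  99 107 108 107 107 107 108 107 107 107
 107 107 108 109 109 109 108 107 105 105 105 106 108]
(-15, -33) [ 58  58  58  57  57  65  72  83  96 106 107 108 109 109 107  99  89  69
  41  18  16  16  23  29  34  39  40  44  50  60  77]
(-12, -19) [ 74  74  74  74  73  70  65  61  61  62  61  59  58  59  59  63  69  77
  91 104 110 112 112 111 110 109 108 107 108 109 109]
[-15.29 -15.45 -15.6 ] [nan nan nan] [-4.38 -4.37 -4.46 -4.48 -4.66]
ear up [-15.34 -15.55 -15.69] low [nan nan nan] lug [-10.18  -9.97  -9.76  -9.67  -9.83] -> lug off nanh.py:64: RuntimeWarning: All-NaN slice encountered
  print("ear up",e1,"low",e2,"lug",l,"-> lug off",np.nanmedian(l)-(np.nanmedian(e1)+np.nanmedian(e2))/2)
```

```bash
sed -i 's/e2=edge(im,-15,\[-34,-33,-32\])/e2=edge(im,-15,[-34,-33,-32],hi=-10)/' h.py; python3 - <<'E'
from h import *
lugcheck();print(sensors.observe()["ee_pos"],sensors.observe()["contact_force"])
E
```

```text
ear up [-15.37 -15.51 -15.62] low [-14.97 -15.1  -15.2 ] lug [-10.5  -10.48 -10.64 -10.69 -10.76] -> lug off 4.663839735090733
[431.97 101.3  166.89] [-3.06 -0.49 -0.31]
```

{"method": "apply_moves", "body": {"steps": [[[0,0,0,0,-0.1,-0.1,-1],[0,0,0,0,-0.1,-0.1,-1],[0,0,0,0,0,0,-1],[0,0,0,0,0,0,-1]]]}}

```text
time: 4.32
ee_pos: [433.7, 102.0, 169.0]
tcp_rot: [-0.457, -0.538, 0.539, 0.459]
contact_force: [-6.4, 0.1, 1.9]
width: 0.001
```

```bash
python3 - <<'E'
from h import *
lugcheck();print(sensors.observe()["ee_pos"],sensors.observe()["contact_force"])
E
```

```text
ear up [-15.27 -15.53 -15.66] low [-14.96 -15.08 -15.15] lug [-13.49 -13.69 -13.74 -13.73 -13.55] -> lug off 1.6131519116461277
[433.73 101.97 169.02] [-8.26 -0.18  1.1 ]
```

{"method": "apply_moves", "body": {"steps": [[[0,0,0,0,0,0,-1],[0,0,0,0,0,0,-1],[0,0,0,0,0,0,-1]]]}}

```text
time: 4.62
ee_pos: [433.7, 102.0, 169.0]
tcp_rot: [-0.457, -0.538, 0.539, 0.459]
contact_force: [-6.2, 0.2, 1.8]
width: -0.003
```

```bash
python3 - <<'E'
from h import *
lugcheck();print(sensors.observe()["ee_pos"],sensors.observe()["contact_force"])
E
```

```text
ear up [-15.27 -15.45 -15.59] low [-14.98 -15.08 -15.23] lug [-13.54 -13.69 -13.69 -13.67 -13.53] -> lug off 1.597168281674385
[433.76 101.96 169.01] [-7.16 -0.01  1.52]
```

{"method": "apply_moves", "body": {"steps": [[[0,0,0,0,0,-0.1,-1],[0,0,0,0,0,0,-1],[0,0,0,0,0,0,-1],[0,0,0,0,0,0,-1]]]}}

```text
time: 5.0
ee_pos: [433.9, 102.2, 168.8]
tcp_rot: [-0.457, -0.538, 0.54, 0.459]
contact_force: [-8.8, 0.3, 1.6]
width: 0.005
```

```bash
python3 - <<'E'
from h import *
lugcheck();print(sensors.observe()["ee_pos"],sensors.observe()["contact_force"])
E
```

```text
ear up [-15.3  -15.47 -15.61] low [-14.95 -15.1  -15.27] lug [-13.52 -13.7  -13.69 -13.68 -13.55] -> lug off 1.6066575003787875
[433.91 102.23 168.83] [-9.17  0.57  2.13]
```

{"method": "apply_moves", "body": {"steps": [[[0,0,0,0,0,-0.06,-1],[0,0,0,0,0,0,-1],[0,0,0,0,0,0,-1],[0,0,0,0,0,0,-1]]]}}

```text
time: 5.38
ee_pos: [434.0, 102.3, 168.8]
tcp_rot: [-0.456, -0.538, 0.54, 0.459]
contact_force: [-10.8, 0.2, 3.2]
width: -0.003
```

```bash
python3 - <<'E'
from h import *
lugcheck();print(sensors.observe()["ee_pos"],sensors.observe()["contact_force"])
E
```

```text
ear up [-15.31 -15.48 -15.61] low [-14.91 -15.08 -15.23] lug [-13.49 -13.71 -13.75 -13.82 -13.82] -> lug off 1.5310994144529104
[433.95 102.29 168.85] [-10.24   0.31   3.55]
```

{"method": "apply_moves", "body": {"steps": [[[0,0,0,0,0,-0.06,-1],[0,0,0,0,0,0,-1],[0,0,0,0,0,0,-1],[0,0,0,0,0,0,-1]]]}}

```text
time: 5.77
ee_pos: [434.0, 102.3, 168.9]
tcp_rot: [-0.456, -0.538, 0.54, 0.459]
contact_force: [-12.8, 0.2, 5.4]
width: -0.003
```

```bash
python3 - <<'E'
from h import *
lugcheck();print(sensors.observe()["ee_pos"],sensors.observe()["contact_force"])
E
```

```text
ear up [-15.28 -15.5  -15.66] low [-14.96 -15.1  -15.18] lug [-13.57 -13.68 -13.69 -13.78 -13.79] -> lug off 1.6112978346645832
[433.96 102.36 168.87] [-12.61  -0.16   5.69]
```

```bash
python3 - <<'E'
from h import *
s=imaging.grab_frame("scene")[:,:,::-1];t=imaging.grab_frame("top")[:,:,::-1]
cv2.imwrite("pics/scene_e.png",s)
crop(s,375,125,435,170,13,"pics/e1.png",5);crop(t,200,155,295,205,8,"pics/e2.png")
crop(s,290,90,430,200,5.5,"pics/e3.png")
for th in(-.009,0,.01): 
  print(th,[proj("scene",lugw(-12,y,z,th))[0] for y,z in((14,-12),(-14,-12),(14,-26),(-14,-26))],[proj("top",lugw(-12,y,z,th))[0] for y,z in((14,-12),(-14,-12),(14,-26),(-14,-26))])
E
```

```text
-0.009 [array([400.15, 141.76]), array([411.41, 145.97]), array([397.59, 148.03]), array([408.8 , 152.32])] [array([223.41, 174.85]), array([221.52, 159.34]), array([229.23, 175.15]), array([227.34, 159.9 ])]
0 [array([399.51, 141.59]), array([410.8 , 145.68]), array([397.01, 147.87]), array([408.25, 152.05])] [array([223.58, 175.71]), array([221.57, 160.18]), array([229.38, 175.93]), array([227.39, 160.66])]
0.01 [array([398.81, 141.42]), array([410.13, 145.37]), array([396.36, 147.71]), array([407.63, 151.75])] [array([223.76, 176.66]), array([221.64, 161.12]), array([229.55, 176.79]), array([227.45, 161.51])]
```

View pics/e1.png

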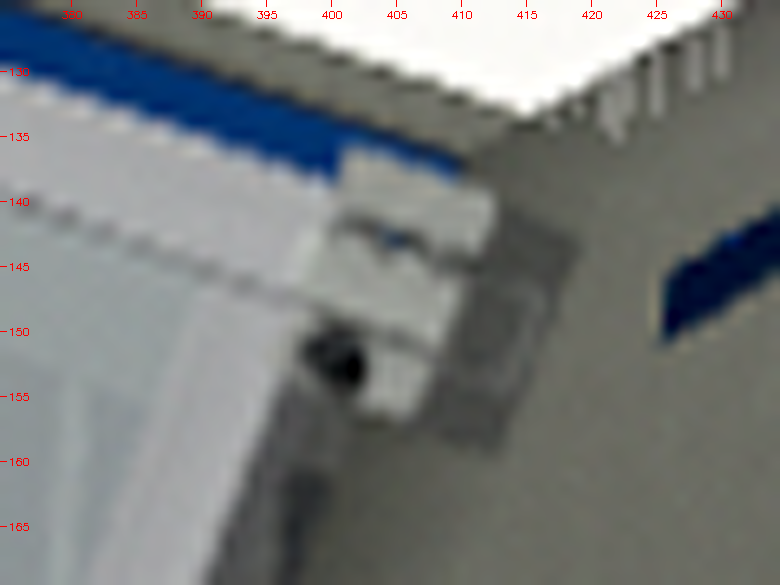

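View pics/e2.png

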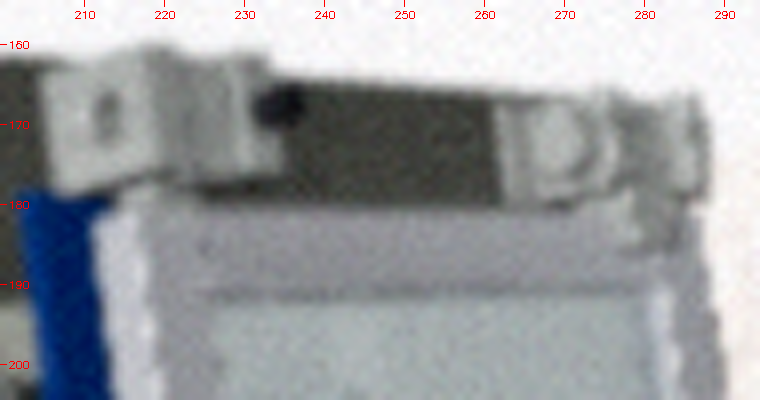

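View pics/e3.png

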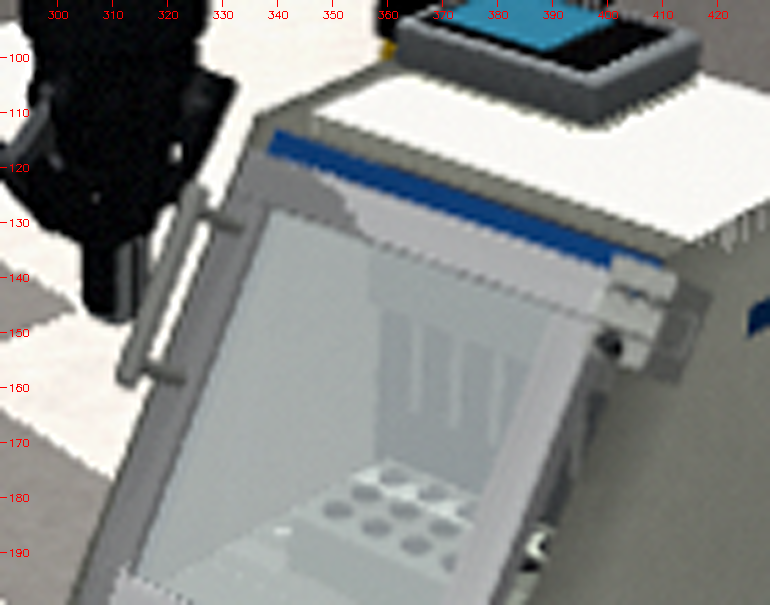

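```bash
cat >> h.py <<'E'
def onx(n,p,x0):
    o,d=ray(n,p);o=o-F;t=(x0-o@xf)/(d@xf);q=o+t*d;return np.array([q@yf,q@zf])
def slopes(im):
    b=im[:,:,2].astype(float)-im[:,:,0]
    U=[];L=[]
    for c in range(345,396):
        col=b[95:160,c]
        k=np.where(col>40)[0]
        if len(k)<3: continue
        m=k[np.argmax(col[k])];h=col[m]*.5
        i=m
        while col[i]>h:i-=1
        U.append((c,95+i+(h-col[i])/(col[i+1]-col[i])))
        i=m
        while col[i]>h:i+=1
        L.append((c,95+i-(h-col[i])/(col[i-1]-col[i])))
    out=[]
    for pts,x0 in((U,18),(L,0)):
        q=np.array([onx("scene",p,x0) for p in pts])
        f=np.polyfit(q[:,0],q[:,1],1);res=q[:,1]-np.polyval(f,q[:,0]);k=abs(res)<1.5*res.std();f=np.polyfit(q[k,0],q[k,1],1)
        out+= [f[0],f[1],res[k].std()]
    print("upper slope",np.round(out,4)," theta est",-(out[3]-out[0]))
E
python3 - <<'E'
from h import *
for f in("pics/scene0.png","pics/scene_e.png"):
    slopes(cv2.imread(f)[:,:,::-1].copy())
print(sensors.observe()["time"])
E
```

```text
upper slope [ -0.9  153.69  23.47  -1.05 137.12  27.44]  theta est 0.146245935568028
upper slope [ -0.9  153.72  23.48  -0.91 127.96  25.06]  theta est 0.011034280143995212
5.9167
```

```bash
sed -i 's/col=b\[95:160,c\]/col=b[110:160,c]/; s/95+i/110+i/g' h.py; python3 - <<'E'
from h import *
for f in("pics/scene0.png","pics/scene_e.png"):
    slopes(cv2.imread(f)[:,:,::-1].copy())
E
```

```text
upper slope [-0.    5.92  0.18 -0.06 -4.39  0.19]  theta est 0.06108244153606407
upper slope [-0.    5.89  0.18 -0.01 -4.36  0.21]  theta est 0.007630870372903071
```

{"method": "apply_moves", "body": {"steps": [[[0,0,0,0,-0.1,-0.04,-1],[0,0,0,0,-0.1,0,-1],[0,0,0,0,0,0,-1],[0,0,0,0,0,0,-1]]]}}

```text
time: 6.25
ee_pos: [436.1, 101.9, 171.3]
tcp_rot: [-0.457, -0.538, 0.54, 0.459]
contact_force: [-8.2, -3.4, 5.1]
width: -0.003
```

```bash
python3 - <<'E'
from h import *
slopes(lugcheck());print(sensors.observe()["ee_pos"],sensors.observe()["contact_force"])
E
```

```text
ear up [-15.22 -15.38 -15.56] low [-14.94 -15.08 -15.23] lug [-15.47 -15.54 -15.76 -15.82 -15.76] -> lug off -0.5279707126319408
upper slope [-0.    5.9   0.19  0.   -4.67  0.22]  theta est -0.006873536721924126
[436.09 101.84 171.29] [-10.11  -3.56   4.89]
```

{"method": "apply_moves", "body": {"steps": [[[0,0,0,0,0,0.5,-1],[0,0,0,0,0,1.5,-1],[0,0,0,0,0,2.0,-1],[0,0,0,0,-3.0,1.0,-1],[0,0,0,0,-4.0,0,-1],[0,0,0,0,-4.0,0,-1],[0,0,0,0,-4.0,0,-1],[0,0,0,0,0,0,0]]]}}

```text
time: 6.97
ee_pos: [392.3, 94.3, 329.3]
tcp_rot: [0.462, 0.542, -0.535, -0.454]
contact_force: [2.0, -0.2, 0.5]
width: 0.126
```

```bash
python3 - <<'E'
from h import *
im=lugcheck();slopes(im);cv2.imwrite("pics/f0.png",im[:,:,::-1])
crop(im[:,:,::-1],375,125,435,170,13,"pics/f1.png",5)
P=np.array([504,-284,0])
# refine pin: head top centre in both views
s=cv2.imread("pics/scene0.png");t=cv2.imread("pics/top0.png")
crop(s,155,255,200,285,16,"pics/f2.png",5);crop(t,440,225,475,260,16,"pics/f3.png",5)
ang=np.radians(111.8);Rt=np.c_[[np.cos(ang),np.sin(ang),0],[0,0,-1],[-np.sin(ang),np.cos(ang),0]];print(np.linalg.det(Rt))
delta([504,-284,140],Rt)
print(proj("scene",[504,-284,72]),proj("top",[504,-284,72]),proj("top",[504,-284,60]))
E
```

```text
ear up [-15.31 -15.52 -15.66] low [-15.   -15.16 -15.26] lug [-15.5  -15.6  -15.78 -15.82 -15.81] -> lug off -0.4431305043399334
upper slope [-0.    5.9   0.2   0.   -4.66  0.23]  theta est -0.006722718082185354
1.0
pos [391.63  94.29 326.04] F [-0.39  0.9  -0.51] w 0.215 t 7.02
shift cm in tool [-39.12  18.7   -4.81]
rotvec tool [ 0.01 -0.22 -0.  ]
[[173.32 261.63]] [[461.27 242.07]] [[459.31 241.81]]
```

View pics/f1.png

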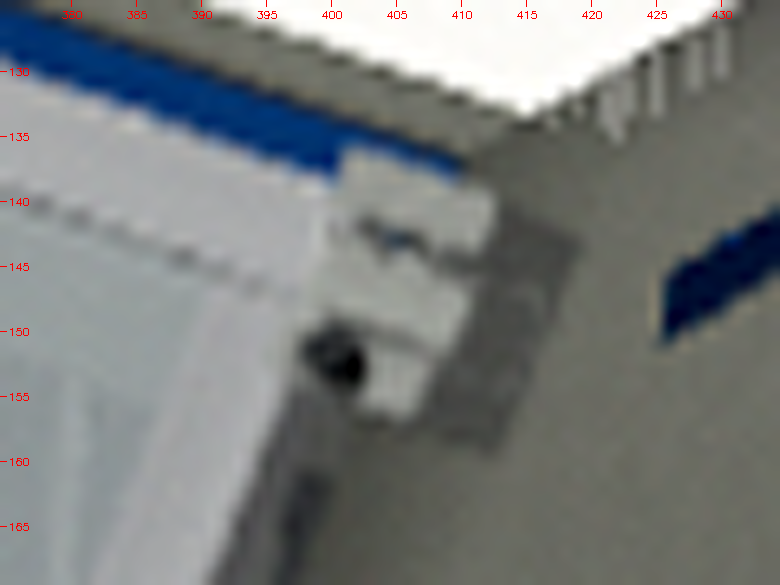

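View pics/f2.png

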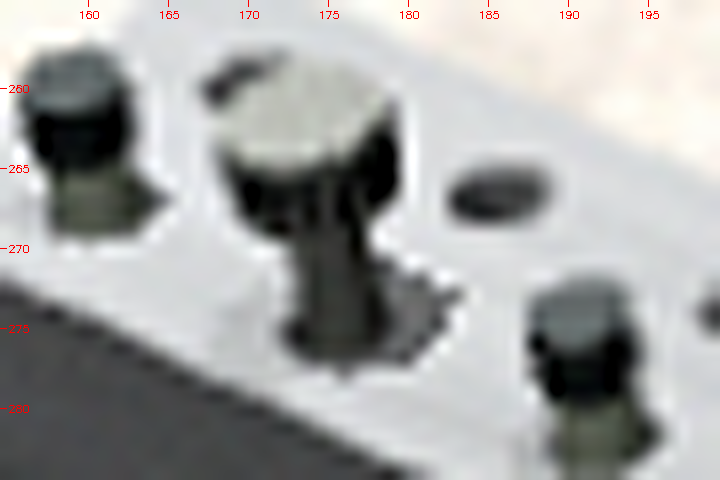

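View pics/f3.png

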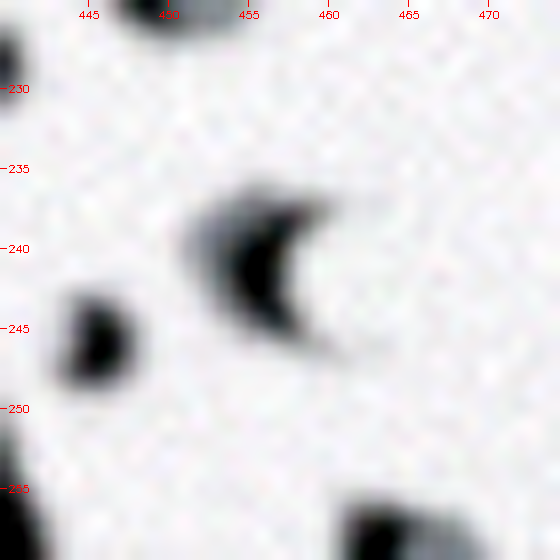

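{"method": "apply_moves", "body": {"steps": [[[0,0,0,-3.8,0,-0.5,0.2],[0,0,0,-3.9,0,-0.5,0.2],[0,0,0,-3.9,0,-0.5,0.2],[0,0,0,-3.9,0,-0.5,0.2],[0,0,0,-3.9,0,-0.5,0.2],[0,0,0,-3.9,0,-0.5,0.2],[0,0,0,-3.9,0,-0.5,0.2],[0,0,0,-3.9,0,-0.5,0.2],[0,0,0,-3.9,0,-0.5,0.2],[0,0,0,-3.9,0,-0.3,0.2]]]}}

```text
time: 7.85
ee_pos: [498.8, -284.5, 320.1]
tcp_rot: [0.458, 0.539, -0.538, -0.458]
contact_force: [0.3, 0.3, 0.1]
width: 0.602
```

{"method": "apply_moves", "body": {"steps": [[[0,-0.11,0,0,3.5,0,0.2],[0,-0.11,0,0,4.0,0,0.2],[0,0,0,0,4.0,0,0.2],[0,0,0,0,4.0,0,0.2],[0,0,0,0,2.0,0,0.2],[0,0,0,0,0,0,0.2],[0,0,0,0,0,0,0.2]]]}}

```text
time: 8.43
ee_pos: [497.4, -281.6, 144.8]
tcp_rot: [0.395, 0.586, -0.585, -0.397]
contact_force: [-0.9, 0.3, 1.3]
width: 0.597
```

```bash
python3 - <<'E'
from h import *
ang=np.radians(111.8);Rt=np.c_[[np.cos(ang),np.sin(ang),0],[0,0,-1],[-np.sin(ang),np.cos(ang),0]]
delta([504.2,-284.5,100],Rt);print(sensors.observe()["qpos"])
E
```

```text
pos [ 497.4  -281.63  144.83] F [-0.89  0.3   1.28] w 0.597 t 8.43
shift cm in tool [-0.53  4.48 -0.53]
rotvec tool [-0.  0.  0.]
[-0.66  0.35 -0.12  1.11  0.   -1.04]
```

{"method": "apply_moves", "body": {"steps": [[[0,0,0,-0.5,0,-0.5,0.2],[0,0,0,0,2.5,0,0.2],[0,0,0,0,2.0,0,0.2],[0,0,0,0,0,0,0.2],[0,0,0,0,0,0,0.2],[0,0,0,0,0,0,0.2]]]}}

```text
time: 8.93
ee_pos: [506.1, -285.9, 103.6]
tcp_rot: [-0.397, -0.586, 0.586, 0.395]
contact_force: [-0.6, 0.6, 0.5]
width: 0.601
```

```bash
python3 - <<'E'
from h import *
delta([504.2,-284.5,62])
s=imaging.grab_frame("scene")[:,:,::-1];t=imaging.grab_frame("top")[:,:,::-1]
crop(s,130,200,240,310,6,"pics/g1.png");crop(t,410,200,500,290,7,"pics/g2.png")
E
```

```text
pos [ 506.06 -285.89  103.6 ] F [-0.6   0.56  0.46] w 0.601 t 8.93
shift cm in tool [0.21 4.16 0.13]
```

View pics/g1.png

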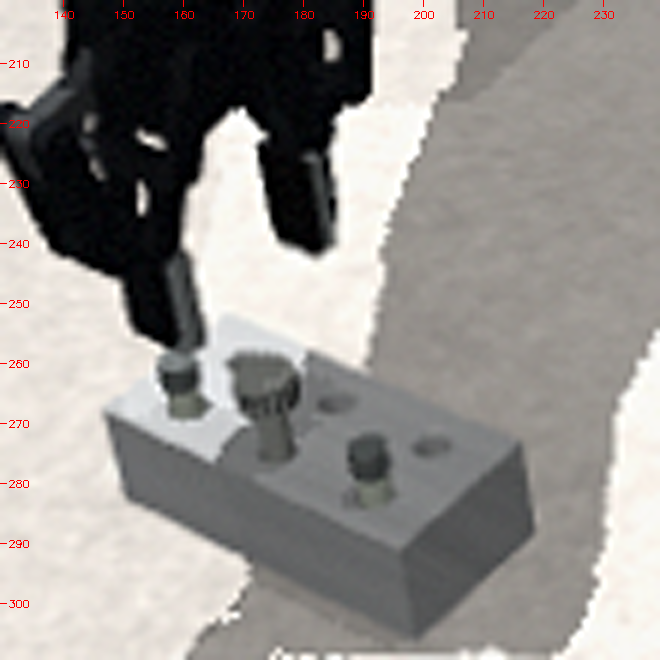

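View pics/g2.png

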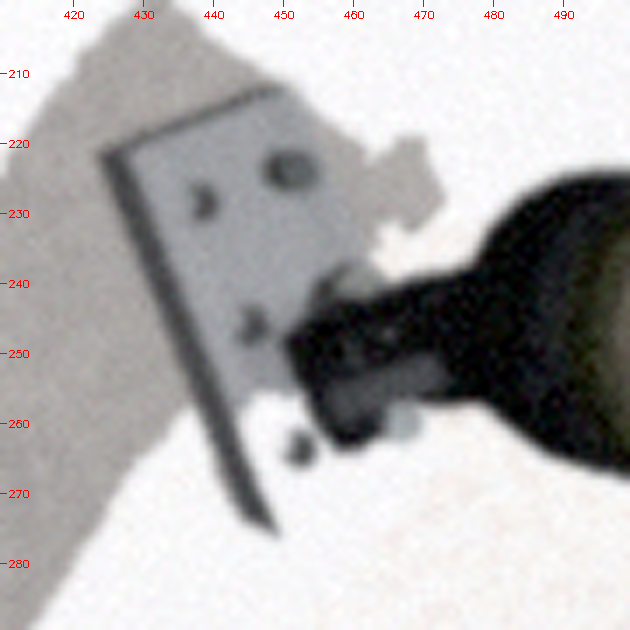

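```bash
python3 - <<'E'
from h import *
s,R=tool();p=s["ee_pos"]
for d in(-25,0,25):
  for e in (-11,0,11):
    q=p+R[:,0]*d-R[:,1]*7+R[:,2]*e;print(d,e,proj("scene",q)[0],proj("top",q)[0])
E
```

```text
-25 -11 [164.28 255.61] [477.88 232.54]
-25 0 [159.98 253.69] [479.94 237.52]
-25 11 [155.73 251.8 ] [482.   242.51]
0 -11 [173.78 248.38] [466.81 237.02]
0 0 [169.49 246.54] [468.87 242.02]
0 11 [165.26 244.72] [470.92 247.02]
25 -11 [182.95 241.4 ] [455.7  241.51]
25 0 [178.69 239.64] [457.75 246.52]
25 11 [174.48 237.89] [459.8  251.53]
```

{"method": "apply_moves", "body": {"steps": [[[0,0,0,0.2,1.0,0.1,0.2],[0,0,0,0,2.0,0,0.2],[0,0,0,0,1.4,0,0.2],[0,0,0,0,0,0,0.2],[0,0,0,0,0,0,0.2]]]}}

```text
time: 9.45
ee_pos: [502.3, -282.9, 56.8]
tcp_rot: [0.396, 0.586, -0.586, -0.397]
contact_force: [-0.4, -0.6, 0.3]
width: 0.601
```

```bash
python3 - <<'E'
from h import *
delta([504.2,-284.5,60])
s=imaging.grab_frame("scene")[:,:,::-1]
crop(s,130,200,240,310,6,"pics/g3.png")
E
```

```text
pos [ 502.27 -282.92   56.76] F [-0.36 -0.61  0.35] w 0.601 t 9.45
shift cm in tool [-0.22 -0.32 -0.12]
```

View pics/g3.png

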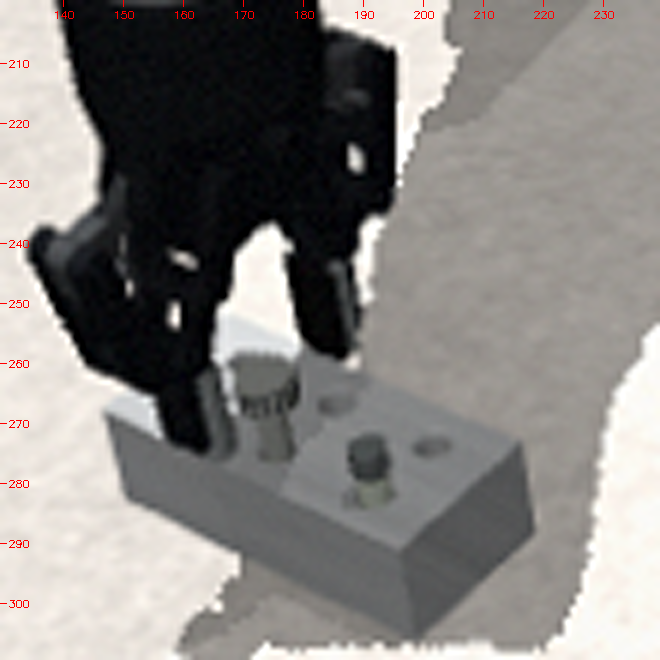

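{"method": "apply_moves", "body": {"steps": [[[0,0,0,-0.2,-0.3,-0.1,0.2],[0,0,0,0,0,0,0.2],[0,0,0,0,0,0,0.2],[0,0,0,0,0,0,0.2]]]}}

```text
time: 9.83
ee_pos: [505.1, -285.3, 61.1]
tcp_rot: [-0.397, -0.586, 0.586, 0.396]
contact_force: [-0.1, 0.1, 0.4]
width: 0.595
```

```bash
python3 - <<'E'
from h import *
delta([504.2,-284.5,60])
E
```

```text
pos [ 505.07 -285.31   61.07] F [-0.13  0.14  0.37] w 0.595 t 9.83
shift cm in tool [0.11 0.11 0.05]
```

{"method": "apply_moves", "body": {"steps": [[[0,0,0,0,0.1,0,0.2],[0,0,0,0,0,0,0],[0,0,0,0,0,0,-0.3],[0,0,0,0,0,0,-0.6],[0,0,0,0,0,0,-1],[0,0,0,0,0,0,-1],[0,0,0,0,0,0,-1],[0,0,0,0,0,0,-1]]]}}

```text
time: 10.5
ee_pos: [504.6, -284.8, 59.4]
tcp_rot: [0.396, 0.586, -0.586, -0.396]
contact_force: [-0.9, 0.1, 1.8]
width: 0.197
```

```bash
python3 - <<'E'
from h import *
delta([504.2,-284.5,60])
s=imaging.grab_frame("scene")[:,:,::-1]
crop(s,130,200,240,310,6,"pics/g4.png")
E
```

```text
pos [ 504.57 -284.85   59.38] F [-0.85  0.15  1.84] w 0.197 t 10.5
shift cm in tool [ 0.05 -0.06  0.02]
```

View pics/g4.png

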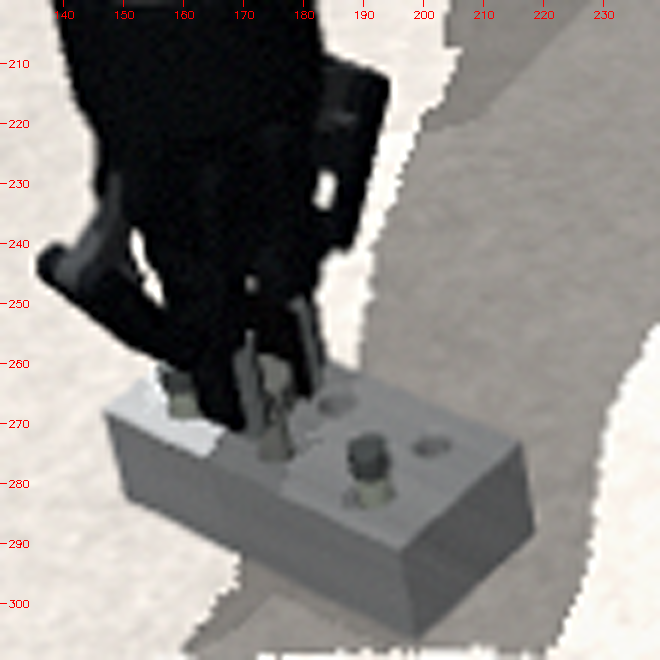

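{"method": "apply_moves", "body": {"steps": [[[0,0,0,0,-0.5,0,-1],[0,0,0,0,-1.0,0,-1],[0,0,0,0,-1.5,0,-1],[0,0,0,0,-2.0,0,-1],[0,0,0,0,-3.0,0,-1],[0,0,0,0,-4.0,0,-1],[0,0,0,0,-4.0,0,-1],[0,0,0,0,-2.0,0,-1],[0,0,0,0,0,0,-1],[0,0,0,0,0,0,-1]]]}}

```text
time: 11.38
ee_pos: [505.3, -285.6, 241.5]
tcp_rot: [-0.398, -0.586, 0.586, 0.395]
contact_force: [-0.3, 0.5, -0.8]
width: 0.197
```

```bash
python3 - <<'E'
from h import *
delta([504.2,-284.5,60])
s=imaging.grab_frame("scene")[:,:,::-1];t=imaging.grab_frame("top")[:,:,::-1]
cv2.imwrite("pics/g5s.png",s)
p=sensors.observe()["ee_pos"];c=proj("scene",p)[0].astype(int);print(c,proj("top",p))
crop(s,c[0]-45,c[1]-50,c[0]+45,c[1]+40,8,"pics/g5.png")
crop(t,400,200,520,290,6,"pics/g6.png")
E
```

```text
pos [ 505.34 -285.56  241.51] F [-0.27  0.47 -0.78] w 0.197 t 11.38
shift cm in tool [ 0.21 18.15  0.11]
[157 187] [[496.14 246.59]]
```

View pics/g5.png

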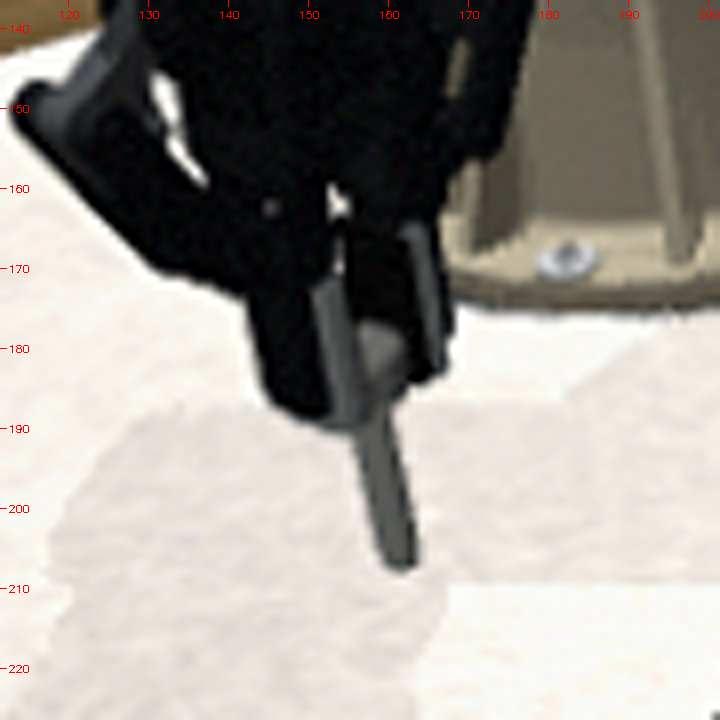

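View pics/g6.png

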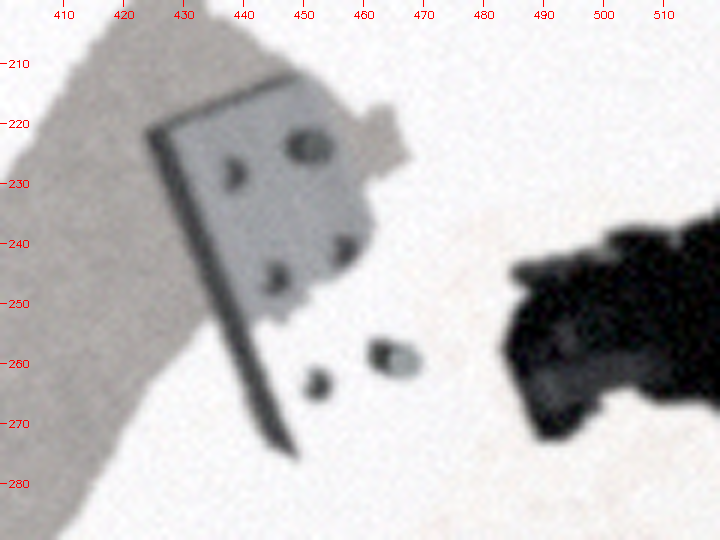

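```bash
python3 - <<'E'
from h import *
s,R=tool();p=s["ee_pos"];print(R)
for k in(-12,-6,0,20,44): print(k,proj("scene",p+R[:,1]*k)[0],proj("scene",p+R[:,1]*k+R[:,0]*2)[0],proj("scene",p+R[:,1]*k-R[:,2]*2)[0])
im=cv2.imread("pics/g5s.png");crop(im,140,165,180,215,14,"pics/g7.png",5)
E
```

```text
[[-0.37 -0.   -0.93]
 [ 0.93  0.   -0.37]
 [ 0.   -1.    0.  ]]
-12 [156.71 181.12] [157.55 180.61] [157.53 181.41]
-6 [157.3  184.13] [158.13 183.61] [158.12 184.42]
0 [157.88 187.11] [158.71 186.59] [158.7 187.4]
20 [159.82 196.89] [160.63 196.36] [160.63 197.19]
44 [162.1  208.32] [162.89 207.78] [162.9  208.63]
```

View pics/g7.png

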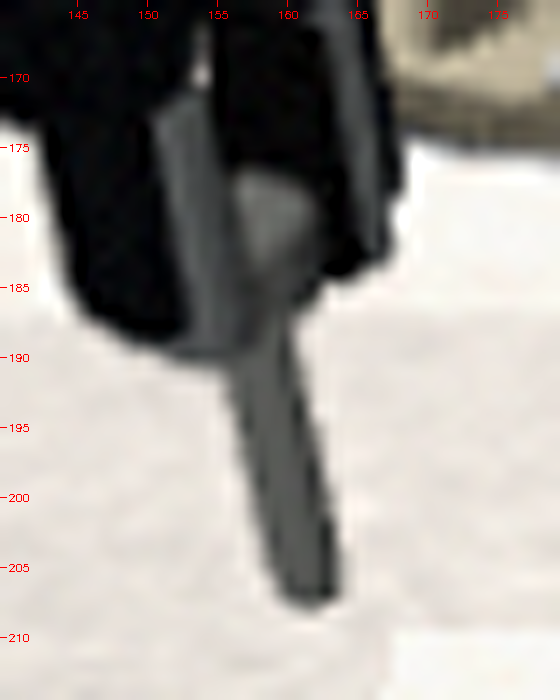

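```bash
cat >> h.py <<'E'
Rin=np.c_[yf,-zf,-xf]
ang0=np.radians(189);Rv=np.c_[[np.cos(ang0),np.sin(ang0),0],[0,0,-1],[-np.sin(ang0),np.cos(ang0),0]]
E
python3 - <<'E'
from h import *
T=F+zf*95;print(T,np.linalg.det(Rin))
delta([T[0],T[1],335],Rv)
print(Rn.from_matrix(Rv.T@Rin).as_rotvec(), "world shift in Rv tool",Rv.T@(np.array([T[0],T[1],335])-sensors.observe()["ee_pos"])/10)
E
```

```text
[627.82 258.52 313.56] 0.9999999999999999
pos [ 504.05 -284.56  238.45] F [ 0.05  0.43 -0.52] w 0.202 t 11.48
shift cm in tool [ 45.82  -9.62 -31.69]
rotvec tool [ 0.   -1.35  0.  ]
[ 0.56 -0.    0.  ] world shift in Rv tool [-20.72  -9.66 -51.7 ]
```

{"method": "apply_moves", "body": {"steps": [[[0,-0.122,0,0,-1.4,0,-1],[0,-0.122,0,0,-1.4,0,-1],[0,-0.122,0,0,-1.4,0,-1],[0,-0.122,0,0,-1.4,0,-1],[0,-0.122,0,0,-1.4,0,-1],[0,-0.122,0,0,-1.4,0,-1],[0,-0.122,0,0,-1.4,0,-1],[0,-0.122,0,0,0,0,-1],[0,-0.122,0,0,0,0,-1],[0,-0.122,0,0,0,0,-1]]]}}

```text
time: 12.32
ee_pos: [504.1, -284.6, 335.4]
tcp_rot: [-0.014, 0.708, -0.706, 0.012]
contact_force: [1.2, -0.1, -0.9]
width: 0.202
```

{"method": "apply_moves", "body": {"steps": [[[0,-0.122,0,0,0,0,-1],[0,0,0,-0.8,0,-2.0,-1],[0,0,0,-1.4,0,-3.6,-1],[0,0,0,-1.4,0,-3.6,-1],[0,0,0,-1.4,0,-3.6,-1],[0,0,0,-1.4,0,-3.6,-1],[0,0,0,-1.4,0,-3.6,-1],[0,0,0,-1.4,0,-3.6,-1],[0,0,0,-1.4,0,-3.6,-1],[0,0,0,-1.4,0,-3.6,-1]]]}}

```text
time: 13.15
ee_pos: [575.7, 39.6, 335.2]
tcp_rot: [-0.055, 0.705, -0.705, 0.052]
contact_force: [0.1, -0.8, -1.2]
width: 0.2
```

```bash
python3 - <<'E'
from h import *
T=F+zf*95
delta([T[0],T[1],335],Rv);print(sensors.observe()["qpos"])
E
```

```text
pos [575.72  39.64 335.22] F [ 0.13 -0.78 -1.24] w 0.2 t 13.15
shift cm in tool [ -8.47   0.01 -20.84]
rotvec tool [ 0. -0.  0.]
[-0.07  0.32  0.31  1.56 -0.   -1.79]
```

{"method": "apply_moves", "body": {"steps": [[[0,0,0,-1.4,0,-3.6,-1],[0,0,0,-1.4,0,-3.6,-1],[0,0,0,-1.4,0,-3.6,-1],[0,0,0,-1.4,0,-3.6,-1],[0,0,0,-1.4,0,-3.4,-1],[0.112,0,0,-1.2,0,-2.8,-1],[0.112,0,0,0,0,0,-1],[0.112,0,0,0,0,0,-1],[0.112,0,0,0,0,0,-1],[0.111,0,0,0,0,0,-1]]]}}

```text
time: 13.98
ee_pos: [626.0, 254.5, 336.2]
tcp_rot: [0.037, -0.481, 0.874, -0.067]
contact_force: [0.3, -1.0, -1.4]
width: 0.203
```

{"method": "apply_moves", "body": {"steps": [[[0,0,0,0,0,0,-1],[0,0,0,0,0,0,-1]]]}}

```text
time: 14.15
ee_pos: [625.8, 255.6, 332.7]
tcp_rot: [0.041, -0.483, 0.872, -0.066]
contact_force: [0.2, 0.1, -0.2]
width: 0.194
```

```bash
python3 - <<'E'
from h import *
T=F+zf*70
delta(T,Rin);print(sensors.observe()["qpos"])
B=np.c_[xf,yf,zf];print("fork coords",B.T@(sensors.observe()["ee_pos"]-F))
s=imaging.grab_frame("scene")[:,:,::-1];t=imaging.grab_frame("top")[:,:,::-1]
cv2.imwrite("pics/k1s.png",s);cv2.imwrite("pics/k1t.png",t)
crop(s,360,70,460,170,6,"pics/k1.png");crop(t,150,120,270,220,6,"pics/k2.png")
E
```

```text
pos [625.77 255.57 332.75] F [ 0.23  0.07 -0.2 ] w 0.194 t 14.15
shift cm in tool [-0.28  3.99 -1.24]
rotvec tool [0.   0.   0.01]
[ 0.49  0.77  0.92  1.93 -0.52 -1.18]
fork coords [-12.37   2.49 109.89]
```

View pics/k1.png

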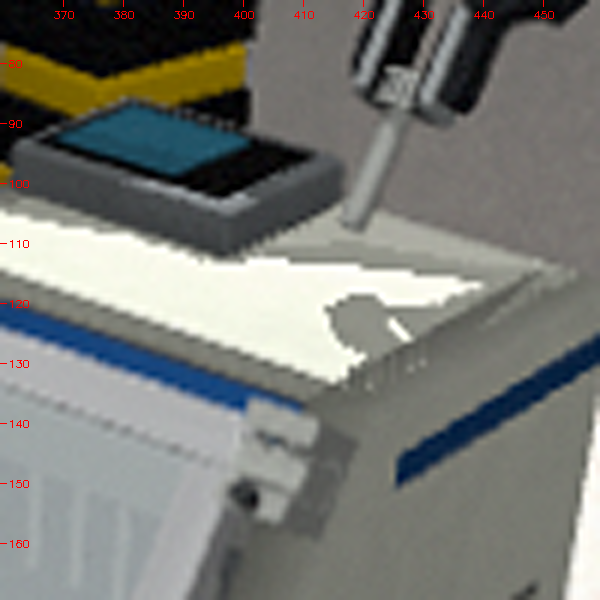

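View pics/k2.png

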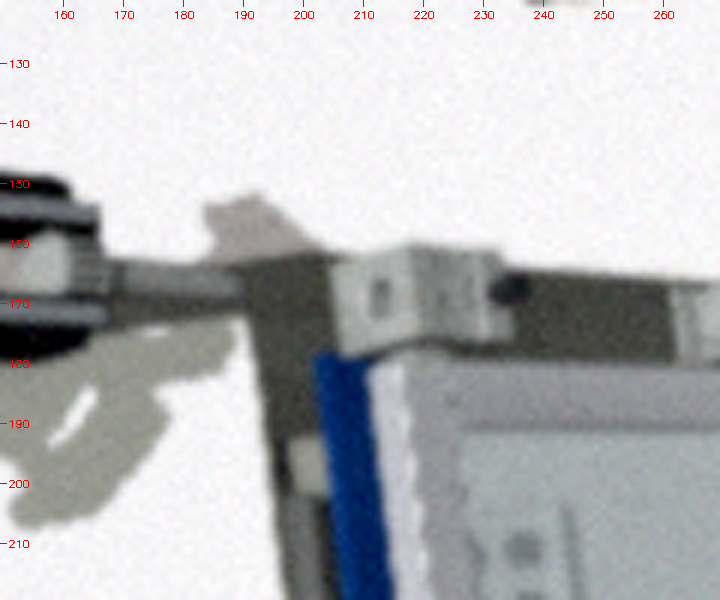

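{"method": "apply_moves", "body": {"steps": [[[0,0,0,-0.3,0,-1.2,-1],[0,0,0,0,1.5,0,-1],[0,0,0,0,1.5,0,-1],[0,0,0,0,1.0,0,-1],[0,0,0,0,0,0,-1],[0,0,0,0,0,0,-1],[0,0,0,0,0,0,-1]]]}}

```text
time: 14.83
ee_pos: [631.1, 242.3, 299.2]
tcp_rot: [0.035, -0.484, 0.872, -0.066]
contact_force: [-0.7, -0.3, 0.2]
width: 0.201
```

```bash
python3 - <<'E'
from h import *
T=F+zf*70
delta(T,Rin)
B=np.c_[xf,yf,zf];print("fork coords",B.T@(sensors.observe()["ee_pos"]-F))
s=imaging.grab_frame("scene")[:,:,::-1];t=imaging.grab_frame("top")[:,:,::-1]
cv2.imwrite("pics/k3s.png",s);cv2.imwrite("pics/k3t.png",t)
crop(s,390,80,440,160,9,"pics/k3.png",5);crop(t,170,145,250,190,10,"pics/k4.png",5)
p=sensors.observe()["ee_pos"]
R=tool()[1]
for k in(0,20,44): print(k,proj("scene",p+R[:,1]*k)[0],proj("top",p+R[:,1]*k)[0])
for z in(40,26,10,0): print("fork axis",z,proj("scene",fw(0,0,z))[0],proj("top",fw(0,0,z))[0])
E
```

```text
pos [631.12 242.28 299.21] F [-0.67 -0.33  0.17] w 0.201 t 14.83
shift cm in tool [ 0.08  0.41 -0.64]
rotvec tool [ 0.   -0.01  0.  ]
fork coords [-6.44 -0.71 74.05]
0 [422.28 105.6 ] [179.22 165.82]
20 [418.69 114.64] [189.51 166.43]
44 [414.38 125.48] [201.15 167.12]
fork axis 40 [416.87 121.5 ] [194.34 168.01]
fork axis 26 [414.37 127.79] [200.99 168.37]
fork axis 10 [411.5  134.97] [208.3  168.77]
fork axis 0 [409.71 139.46] [212.72 169.02]
```

View pics/k3.png

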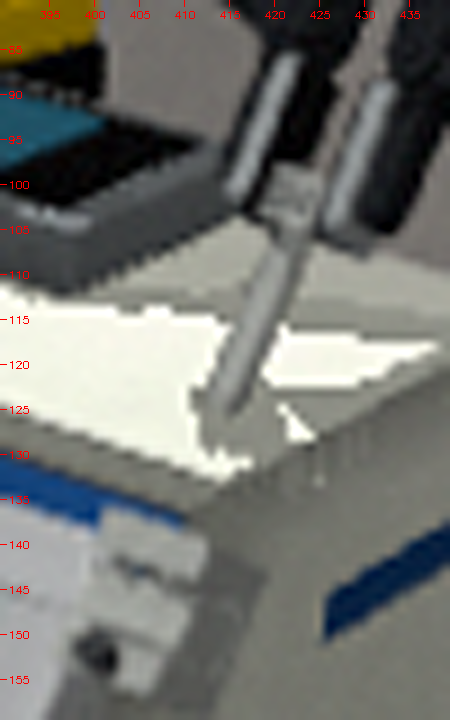

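View pics/k4.png

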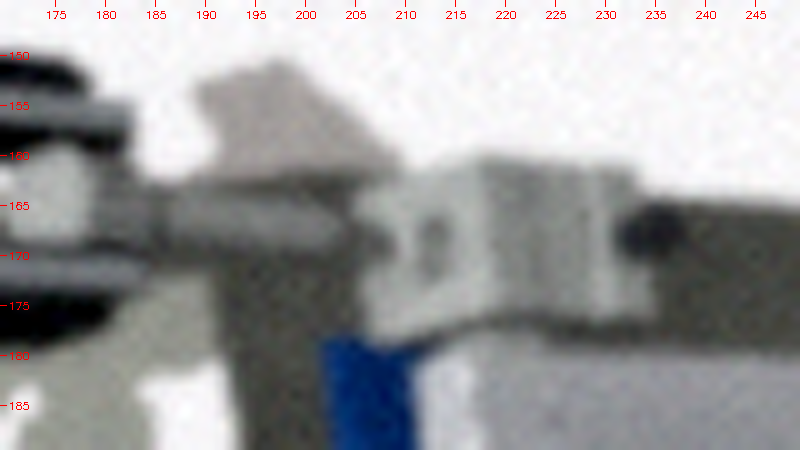

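```bash
python3 - <<'E'
from h import *
B=np.c_[xf,yf,zf]
t=cv2.imread("pics/k3t.png");s=cv2.imread("pics/k3s.png")
crop(s,400,98,432,132,18,"pics/k5.png",5);crop(t,178,155,218,180,18,"pics/k6.png",5)
for a,b in(((203.5,167.8),(414.3,125)),((202.5,167.7),(414.3,125)),((186,165.8),(420.5,109))):
    p,e=tri(a,b);print(p,B.T@(p-F),e)
st=sensors.observe();print(st["time"],B.T@(st["ee_pos"]-F))
E
```

```text
[634.69 217.16 262.64] [-8.57 -0.31 29.6 ] 3.631299851340878
[634.44 218.42 262.4 ] [-7.35 -0.26 30.07] 2.3361937729678095
[632.77 235.11 293.24] [-9.5  -1.22 65.1 ] 2.036272763323987
14.9333 [-5.39 -0.9  74.02]
```

View pics/k5.png

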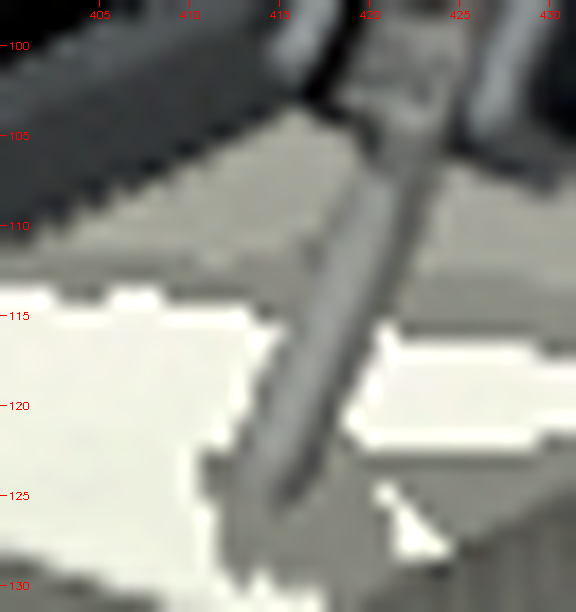

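View pics/k6.png

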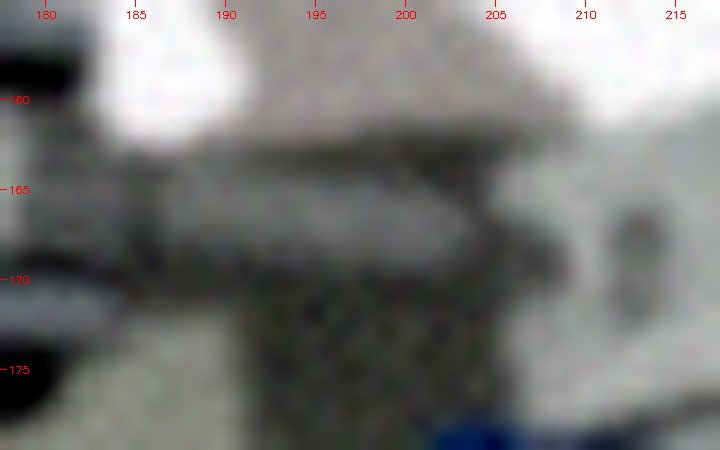

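{"method": "apply_moves", "body": {"steps": [[[0,0,0,0.12,0,-0.35,-1],[0,0,0,0,0,-0.35,-1],[0,0,0,0,0.7,0,-1],[0,0,0,0,0.8,0,-1],[0,0,0,0,0,0,-1],[0,0,0,0,0,0,-1],[0,0,0,0,0,0,-1],[0,0,0,0,0,0,-1]]]}}

```text
time: 15.6
ee_pos: [630.0, 241.6, 281.0]
tcp_rot: [0.037, -0.483, 0.872, -0.067]
contact_force: [0.2, 0.3, 0.2]
width: 0.2
```

```bash
cat >> h.py <<'E'
B=np.c_[xf,yf,zf]
def shots(tag):
    st,R=tool();print("fork coords",B.T@(st["ee_pos"]-F),"F in fork axes",B.T@st["contact_force"],"t",st["time"],"w",st["width"])
    print("rot err",Rn.from_matrix(R.T@Rin).as_rotvec())
    s=imaging.grab_frame("scene");t=imaging.grab_frame("top")
    cv2.imwrite(f"pics/{tag}s.png",s[:,:,::-1]);cv2.imwrite(f"pics/{tag}t.png",t[:,:,::-1])
    crop(s[:,:,::-1],395,105,430,160,12,f"pics/{tag}a.png",5);crop(t[:,:,::-1],185,150,245,190,12,f"pics/{tag}b.png",5)
    p=st["ee_pos"]
    for k in(0,20,44): print(k,proj("scene",p+R[:,1]*k)[0],proj("top",p+R[:,1]*k)[0])
E
python3 -c "
from h import *
shots('m')"
```

```text
fork coords [ 2.84  0.53 58.33] F in fork axes [ 0.11 -0.23  0.26] t 15.6 w 0.2002125283049519
rot err [-0. -0.  0.]
0 [420.48 113.55] [184.19 168.18]
20 [416.9  122.51] [194.07 168.73]
44 [412.6  133.25] [205.28 169.34]
```

View pics/ma.png

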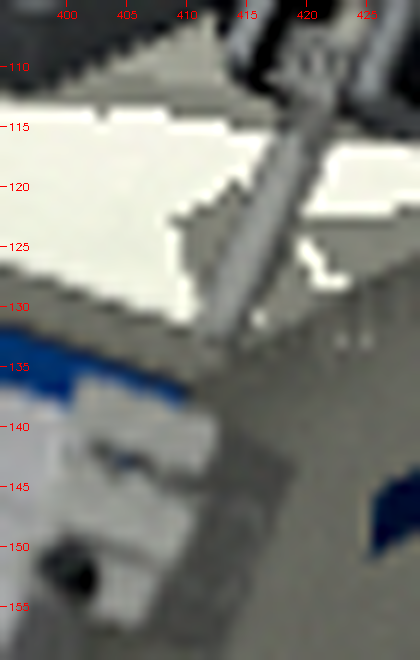

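View pics/mb.png

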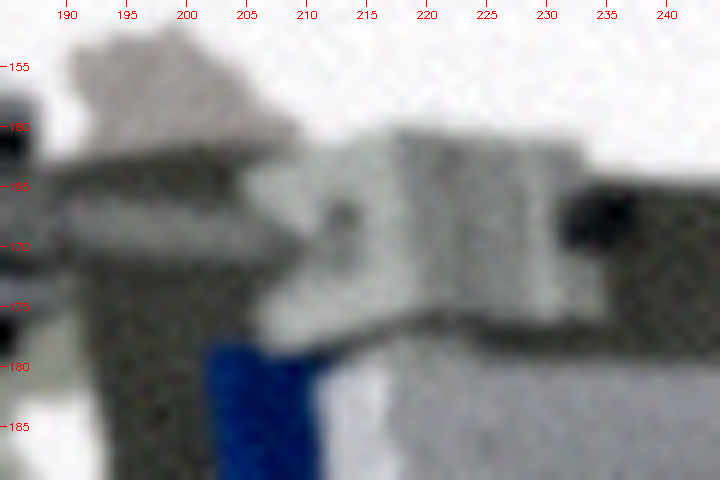

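```bash
python3 - <<'E'
from h import *
t=cv2.imread("pics/mt.png");s=cv2.imread("pics/ms.png")
crop(s,403,108,430,138,20,"pics/m1.png",5);crop(t,184,158,220,182,20,"pics/m2.png",5)
g=cv2.cvtColor(t,cv2.COLOR_BGR2GRAY)
print(g[160:180,195:198].T, g[160:180,202:205].T)
g=cv2.cvtColor(s,cv2.COLOR_BGR2GRAY)
print(g[120,405:428]);print(g[126,405:428]);print(g[130,405:428])
E
```

```text
[[111 108  94  70  65  67  74  88  93  89  82  70  63  63  64  65  62  67
   64  63]
 [111 106  92  71  63  67  73  89  92  92  83  71  62  61  62  63  61  62
   65  64]
 [108 105  88  68  66  69  72  84  91  92  85  71  63  61  63  64  65  61
   64  61]] [[105  98  77  65  64  65  69  76  90  91  88  75  67  64  65  66  63  63
   62  58]
 [106  95  76  68  59  63  68  80  90  90  85  77  65  63  67  64  63  65
   61  54]
 [107  93  79  71  72  75  74  80  87  92  89  78  63  66  61  65  64  63
   62  50]]
[172 169 170 168 170 169 172 173 172  89 139  96 111 113  91  76 144 175
 171 171 171 170 170]
[167 166 166 168 171 105  95  95  90 107 112 101  75  60 100 173 174  95
  97  99  99 100  98]
[110 147 152 156 169 174 140 105 110 107  81  88  99  98  98  95  84  77
  68  64  73  67  70]
```

View pics/m1.png

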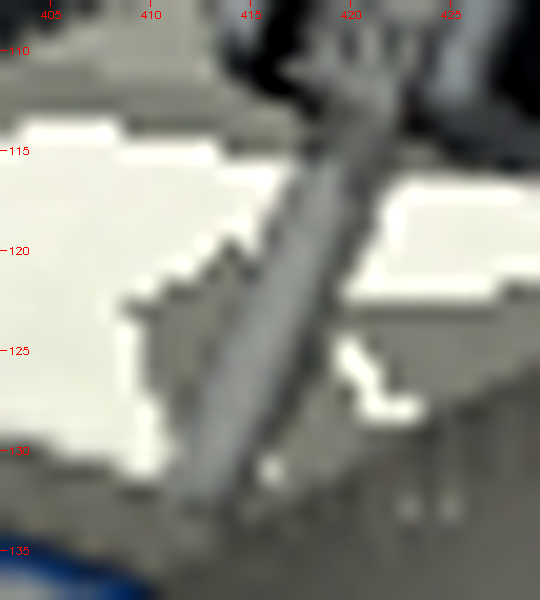

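View pics/m2.png

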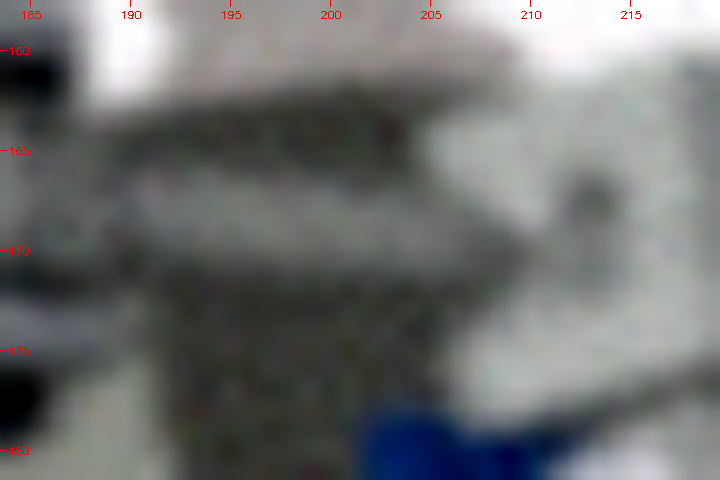

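{"method": "apply_moves", "body": {"steps": [[[0,0,0,-0.07,0,0.2,-1],[0,0,0,0,0.4,0,-1],[0,0,0,0,0.4,0,-1],[0,0,0,0,0,0,-1],[0,0,0,0,0,0,-1],[0,0,0,0,0,0,-1]]]}}

```text
time: 16.2
ee_pos: [631.4, 235.2, 274.8]
tcp_rot: [0.037, -0.483, 0.872, -0.066]
contact_force: [0.7, 0.7, -0.2]
width: 0.2
```

```bash
python3 - <<'E'
from h import *
shots('n')
t=cv2.imread("pics/nt.png");s=cv2.imread("pics/ns.png")
crop(s,395,113,430,160,14,"pics/n1.png",5);crop(t,190,158,226,182,20,"pics/n2.png",5)
E
```

```text
fork coords [ 0.52  0.07 49.66] F in fork axes [ 0.6  -0.78  0.13] t 16.2 w 0.19979218418760838
rot err [-0. -0.  0.]
0 [418.67 117.21] [189.42 167.86]
20 [415.07 126.19] [199.08 168.42]
44 [410.75 136.94] [210.05 169.05]
```

View pics/n1.png

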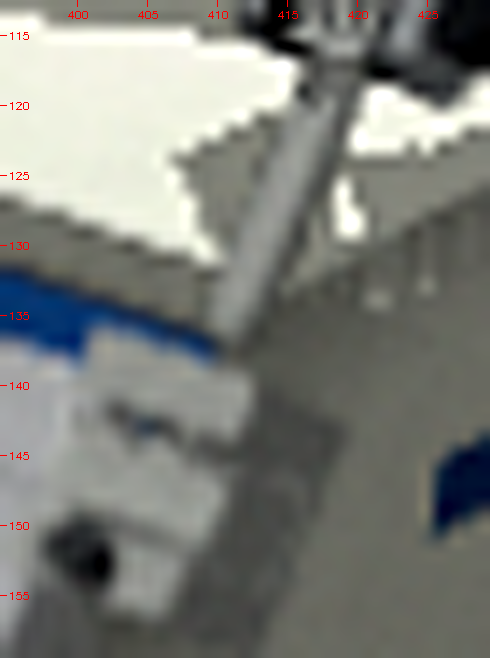

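View pics/n2.png

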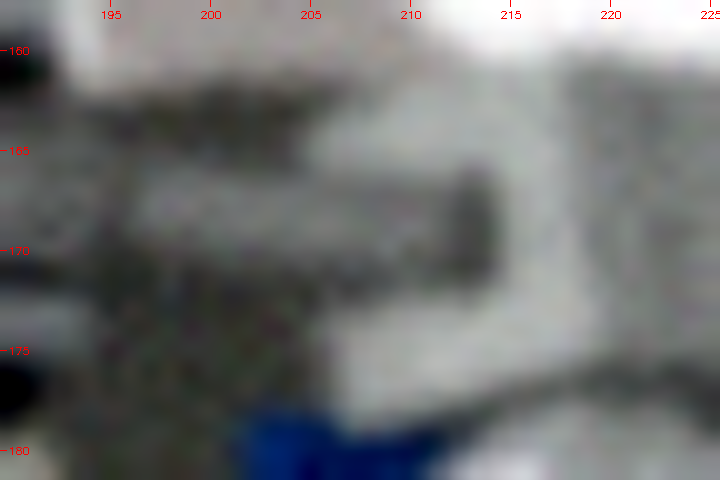

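{"method": "apply_moves", "body": {"steps": [[[0,0,0,0,0.2,0,-1],[0,0,0,0,0.2,0,-1],[0,0,0,0,0.2,0,-1],[0,0,0,0,0.1,0,-1],[0,0,0,0,0,0,-1],[0,0,0,0,0,0,-1]]]}}

```text
time: 16.8
ee_pos: [632.1, 231.9, 268.8]
tcp_rot: [0.037, -0.483, 0.872, -0.067]
contact_force: [0.3, 1.3, -0.1]
width: 0.196
```

```bash
python3 - <<'E'
from h import *
shots('o')
E
```

```text
fork coords [ 0.83 -0.08 42.75] F in fork axes [ 1.04 -0.53  0.57] t 16.8 w 0.19558049589235518
rot err [-0. -0.  0.]
0 [417.55 120.38] [192.68 167.99]
20 [413.96 129.35] [202.17 168.54]
44 [409.65 140.1 ] [212.95 169.16]
```

No contact at the mouth; the nose is entering. Continue.

{"method": "apply_moves", "body": {"steps": [[[0,0,0,0,0.2,0,-1],[0,0,0,0,0.2,0,-1],[0,0,0,0,0.1,0,-1],[0,0,0,0,0,0,-1],[0,0,0,0,0,0,-1]]]}}

```text
time: 17.32
ee_pos: [632.4, 228.9, 264.3]
tcp_rot: [0.037, -0.483, 0.872, -0.066]
contact_force: [0.3, 1.1, -1.4]
width: 0.203
```

```bash
python3 - <<'E'
from h import *
shots('p')
E
```

```text
fork coords [ 0.69  0.07 37.34] F in fork axes [ 1.65 -0.42 -0.62] t 17.3167 w 0.2028063320073014
rot err [-0. -0.  0.]
0 [416.5  122.77] [195.36 168.2 ]
20 [412.9  131.74] [204.73 168.75]
44 [408.57 142.48] [215.36 169.37]
```

View pics/pa.png

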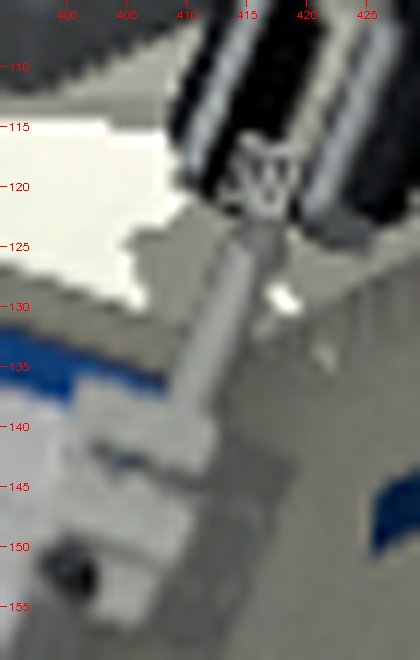

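View pics/pb.png

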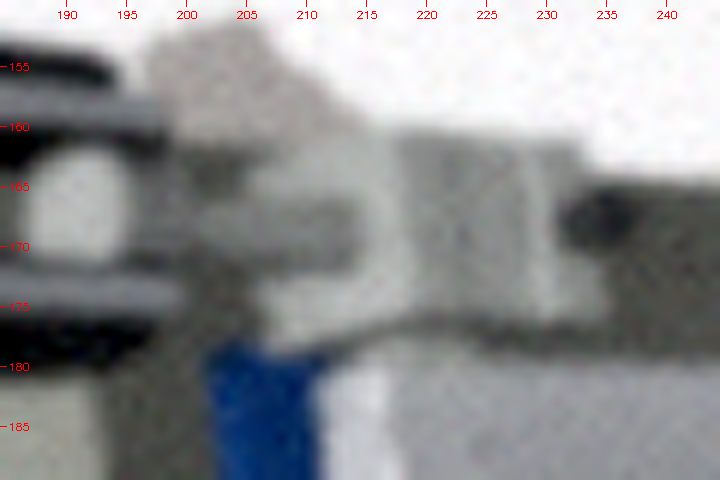

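{"method": "apply_moves", "body": {"steps": [[[0,0,0,0,0.2,0,-1],[0,0,0,0,0.2,0,-1],[0,0,0,0,0.2,0,-1],[0,0,0,0,0,0,-1],[0,0,0,0,0,0,-1]]]}}

```text
time: 17.83
ee_pos: [633.0, 225.8, 259.4]
tcp_rot: [0.037, -0.483, 0.872, -0.066]
contact_force: [1.6, 0.3, -1.7]
width: 0.2
```

{"method": "apply_moves", "body": {"steps": [[[0,0,0,0,0.2,0,-1],[0,0,0,0,0.2,0,-1],[0,0,0,0,0,0,-1],[0,0,0,0,0,0,-1]]]}}

```text
time: 18.17
ee_pos: [633.3, 223.7, 256.0]
tcp_rot: [0.037, -0.483, 0.872, -0.066]
contact_force: [0.5, 0.7, -1.4]
width: 0.197
```

```bash
python3 - <<'E'
from h import *
shots('q');lugcheck()
E
```

```text
fork coords [ 0.65  0.02 27.5 ] F in fork axes [ 1.29 -0.62 -0.9 ] t 18.1667 w 0.19682137468730676
rot err [-0. -0.  0.]
0 [414.76 127.19] [200.03 168.42]
20 [411.15 136.15] [209.17 168.95]
44 [406.83 146.88] [219.55 169.55]
ear up [-15.28 -15.5  -15.7 ] low [-15.02 -15.13 -15.24] lug [-15.51 -15.57 -15.77 -15.83 -15.74] -> lug off -0.4214559383690357
```

{"method": "apply_moves", "body": {"steps": [[[0,0,0,0,0.2,0,-1],[0,0,0,0,0.2,0,-1],[0,0,0,0,0.2,0,-1],[0,0,0,0,0.2,0,-1],[0,0,0,0,0,0,-1],[0,0,0,0,0,0,-1]]]}}

```text
time: 18.82
ee_pos: [633.9, 219.6, 249.1]
tcp_rot: [0.037, -0.483, 0.872, -0.066]
contact_force: [0.0, 0.8, -3.0]
width: 0.198
```

{"method": "apply_moves", "body": {"steps": [[[0,0,0,0,0.2,0,-1],[0,0,0,0,0.2,0,-1],[0,0,0,0,0,0,-1],[0,0,0,0,0,0,-1]]]}}

```text
time: 19.15
ee_pos: [634.1, 217.6, 245.8]
tcp_rot: [0.037, -0.483, 0.872, -0.066]
contact_force: [-0.4, 2.8, -3.0]
width: 0.2
```

```bash
python3 - <<'E'
from h import *
shots('u');lugcheck()
E
```

```text
fork coords [ 0.8   0.17 15.54] F in fork axes [ 3.96 -0.01 -1.04] t 19.15 w 0.20021291907276317
rot err [-0. -0.  0.]
0 [412.58 132.55] [205.5  168.83]
20 [408.98 141.5 ] [214.36 169.34]
44 [404.66 152.22] [224.44 169.93]
ear up [-15.29 -15.57 -15.72] low [-15.   -15.13 -15.28] lug [-15.47 -15.6  -15.85 -15.89 -15.84] -> lug off -0.4855424128472805
```

{"method": "apply_moves", "body": {"steps": [[[0,0,0,0,0.2,-0.03,-1],[0,0,0,0,0.2,0,-1],[0,0,0,0,0.1,0,-1],[0,0,0,0,0,0,-1],[0,0,0,0,0,0,-1]]]}}

```text
time: 19.72
ee_pos: [634.6, 214.9, 241.3]
tcp_rot: [0.037, -0.483, 0.872, -0.066]
contact_force: [0.3, 2.7, -3.1]
width: 0.197
```

{"method": "apply_moves", "body": {"steps": [[[0,0,0,0,0.2,0,-1],[0,0,0,0,0.1,0,-1],[0,0,0,0,0.1,0,-1],[0,0,0,0,0,0,-1],[0,0,0,0,0,0,-1]]]}}

```text
time: 20.13
ee_pos: [635.0, 213.1, 238.0]
tcp_rot: [0.037, -0.483, 0.872, -0.067]
contact_force: [-0.3, 3.4, -2.9]
width: 0.197
```

```bash
python3 - <<'E'
from h import *
shots('v');lugcheck()
E
```

```text
fork coords [0.99 0.03 6.57] F in fork axes [ 4.41 -0.28 -0.62] t 20.1333 w 0.19723833585367634
rot err [-0. -0.  0.]
0 [411.08 136.61] [209.44 168.99]
20 [407.48 145.55] [218.11 169.49]
44 [403.16 156.26] [227.98 170.06]
ear up [-15.27 -15.46 -15.63] low [-14.92 -15.12 -15.21] lug [-15.53 -15.59 -15.74 -15.81 -15.8 ] -> lug off -0.45160245802253485
```

View pics/va.png

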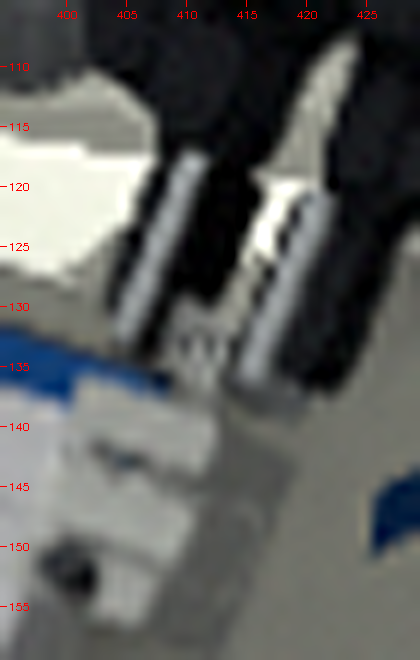

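View pics/vb.png

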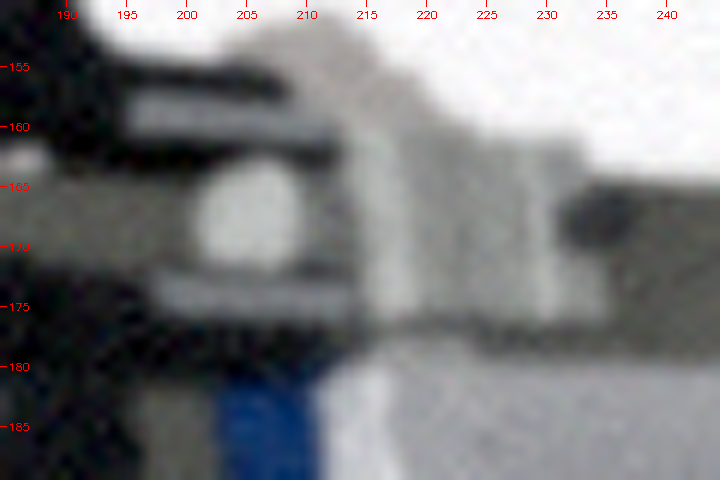

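{"method": "apply_moves", "body": {"steps": [[[0,0,0,0,0.1,-0.03,-1],[0,0,0,0,0.1,0,-1],[0,0,0,0,0,0,-1],[0,0,0,0,0,0,-1]]]}}

```text
time: 20.62
ee_pos: [635.1, 212.3, 236.3]
tcp_rot: [0.037, -0.483, 0.872, -0.067]
contact_force: [0.7, 3.8, -1.5]
width: 0.2
```

{"method": "apply_moves", "body": {"steps": [[[0,0,0,0,0.1,0,-1],[0,0,0,0,0.1,0,-1],[0,0,0,0,0,0,-1],[0,0,0,0,0,0,-1]]]}}

```text
time: 20.95
ee_pos: [635.2, 211.1, 234.4]
tcp_rot: [0.037, -0.483, 0.872, -0.066]
contact_force: [0.4, 2.8, -2.4]
width: 0.201
```

```bash
python3 - <<'E'
from h import *
shots('w')
E
```

```text
fork coords [1.29 0.11 2.42] F in fork axes [ 3.52 -0.8  -0.59] t 20.95 w 0.20133204815094533
rot err [-0. -0.  0.]
0 [410.36 138.49] [211.16 169.17]
20 [406.76 147.43] [219.75 169.66]
44 [402.44 158.12] [229.52 170.23]
```

View pics/wa.png

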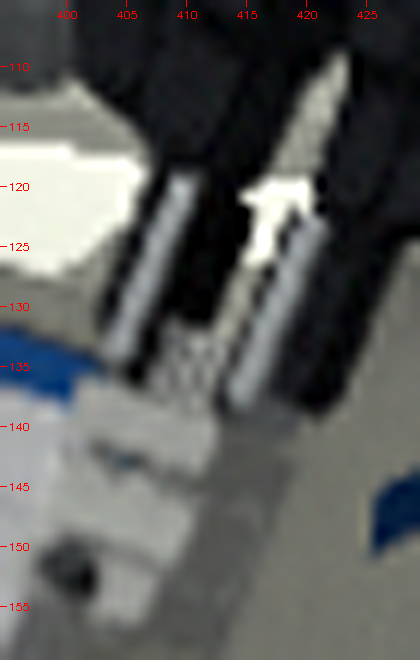

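{"method": "apply_moves", "body": {"steps": [[[0,0,0,0,0.1,0,-1],[0,0,0,0,0,0,-1],[0,0,0,0,0,0,-1]]]}}

```text
time: 21.3
ee_pos: [635.3, 210.8, 233.7]
tcp_rot: [0.037, -0.483, 0.872, -0.067]
contact_force: [1.0, 3.7, -1.4]
width: 0.198
```

{"method": "apply_moves", "body": {"steps": [[[0,0,0,0,0.1,0,-1],[0,0,0,0,0,0,-1],[0,0,0,0,0,0,-1]]]}}

```text
time: 21.55
ee_pos: [635.3, 210.7, 233.7]
tcp_rot: [0.037, -0.484, 0.872, -0.067]
contact_force: [-1.3, 4.8, 0.4]
width: 0.2
```

```bash
python3 - <<'E'
from h import *
shots('x')
E
```

```text
fork coords [1.29 0.08 1.6 ] F in fork axes [4.   0.53 2.98] t 21.55 w 0.20047024276096
rot err [ 0. -0.  0.]
0 [410.23 138.86] [211.52 169.17]
20 [406.64 147.8 ] [220.08 169.66]
44 [402.34 158.5 ] [229.82 170.2 ]
```

View pics/xa.png

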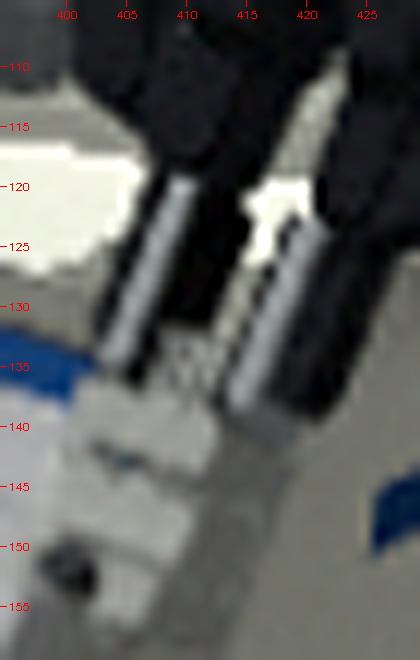

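{"method": "apply_moves", "body": {"steps": [[[0,0,0,0,0,0,-0.3],[0,0,0,0,0,0,-0.2],[0,0,0,0,0,0,-0.2],[0,0,0,0,0,0,-0.2],[0,0,0,0,-1.5,0,-0.2],[0,0,0,0,-2.5,0,-0.2],[0,0,0,0,0,0,-1],[0,0,0,0,0,0,-1],[0,0,0,0,0,0,-1],[0,0,0,0,0,0,-1]]]}}

```text
time: 22.48
ee_pos: [632.0, 230.6, 265.9]
tcp_rot: [0.037, -0.483, 0.872, -0.066]
contact_force: [-0.7, 0.5, -0.4]
width: -0.001
```

```bash
python3 - <<'E'
from h import *
shots('y')
for z in(0,4,8,12,16,20): print(z,proj("scene",fw(0,0,z))[0],proj("top",fw(0,0,z))[0])
E
```

```text
fork coords [ 1.28  0.25 39.6 ] F in fork axes [ 0.76  0.6  -0.05] t 22.4833 w -0.0012337623557783421
rot err [-0. -0.  0.]
0 [416.95 121.8 ] [194.05 168.32]
20 [413.34 130.76] [203.48 168.87]
44 [409.01 141.49] [214.18 169.5 ]
0 [409.71 139.46] [212.72 169.02]
4 [410.43 137.66] [210.96 168.92]
8 [411.15 135.87] [209.19 168.82]
12 [411.86 134.08] [207.4  168.73]
16 [412.58 132.28] [205.59 168.63]
20 [413.29 130.49] [203.76 168.53]
```

View pics/ya.png

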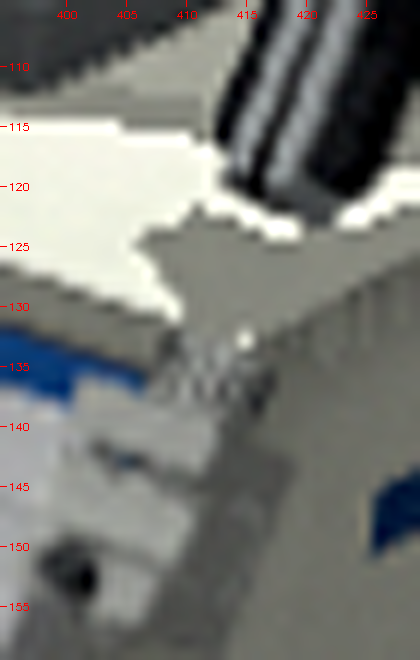

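View pics/yb.png

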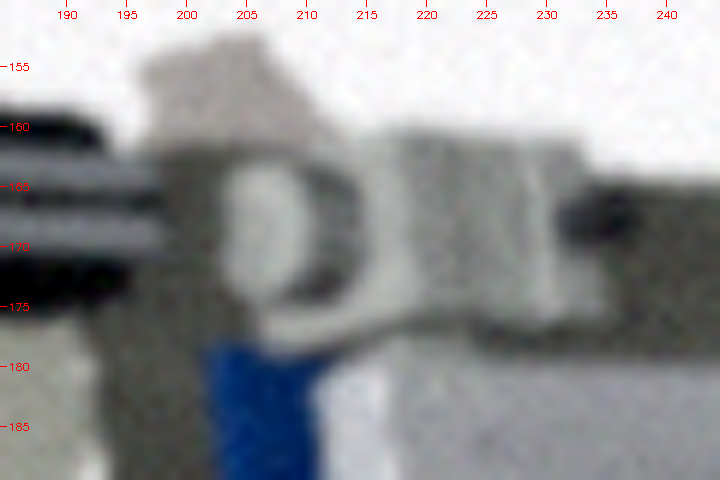

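{"method": "apply_moves", "body": {"steps": [[[0,0,0,0,1.0,0.1,-1],[0,0,0,0,1.0,0,-1],[0,0,0,0,0.4,0,-1],[0,0,0,0,0,0,-1],[0,0,0,0,0,0,-1],[0,0,0,0,0,0,-1]]]}}

```text
time: 23.08
ee_pos: [634.3, 217.8, 247.5]
tcp_rot: [0.037, -0.483, 0.872, -0.067]
contact_force: [-0.6, 0.5, -0.6]
width: 0.002
```

{"method": "apply_moves", "body": {"steps": [[[0,0,0,0,0.1,0,-1],[0,0,0,0,0.1,0,-1],[0,0,0,0,0,0,-1],[0,0,0,0,0,0,-1]]]}}

```text
time: 23.42
ee_pos: [634.4, 216.8, 245.5]
tcp_rot: [0.037, -0.483, 0.872, -0.067]
contact_force: [-0.8, 0.4, 0.6]
width: -0.001
```

```bash
python3 - <<'E'
from h import *
shots('z')
E
```

```text
fork coords [ 0.29  0.02 14.91] F in fork axes [0.11 0.71 0.73] t 23.4167 w -0.001273677265944119
rot err [-0. -0.  0.]
0 [412.43 132.8 ] [205.97 168.7 ]
20 [408.83 141.75] [214.82 169.21]
44 [404.51 152.48] [224.88 169.79]
```

{"method": "apply_moves", "body": {"steps": [[[0,0,0,0,0.1,0,-1],[0,0,0,0,0.1,0,-1],[0,0,0,0,0,0,-1],[0,0,0,0,0,0,-1]]]}}

```text
time: 23.85
ee_pos: [634.5, 216.0, 244.1]
tcp_rot: [0.037, -0.483, 0.872, -0.067]
contact_force: [-1.0, 1.8, 2.4]
width: 0.002
```

{"method": "apply_moves", "body": {"steps": [[[0,0,0,0,0.1,0,-1],[0,0,0,0,0.1,0,-1],[0,0,0,0,0,0,-1],[0,0,0,0,0,0,-1]]]}}

```text
time: 24.18
ee_pos: [634.6, 215.9, 244.0]
tcp_rot: [0.036, -0.484, 0.872, -0.068]
contact_force: [-3.4, 6.4, 9.0]
width: 0.0
```

```bash
python3 - <<'E'
from h import *
shots('za')
E
```

```text
fork coords [ 0.3   0.   13.13] F in fork axes [ 1.05  2.34 11.28] t 24.1833 w 0.00015349941573587962
rot err [ 0. -0. -0.]
0 [412.12 133.6 ] [206.77 168.74]
20 [408.55 142.57] [215.57 169.22]
44 [404.27 153.3 ] [225.56 169.76]
```

{"method": "apply_moves", "body": {"steps": [[[0,0,0,0,0.1,0,-1],[0,0,0,0,0.1,0,-1],[0,0,0,0,0,0,-1],[0,0,0,0,0,0,-1]]]}}

```text
time: 24.62
ee_pos: [634.6, 215.9, 243.9]
tcp_rot: [0.036, -0.485, 0.871, -0.069]
contact_force: [-6.0, 10.2, 15.2]
width: -0.003
```

```bash
python3 - <<'E'
from h import *
shots('zb')
E
```

```text
fork coords [ 0.29  0.03 13.02] F in fork axes [ 1.3   4.34 18.73] t 24.6167 w -0.002909502712376101
rot err [ 0. -0. -0.]
0 [412.09 133.65] [206.83 168.75]
20 [408.54 142.62] [215.61 169.21]
44 [404.29 153.37] [225.59 169.73]
```

{"method": "apply_moves", "body": {"steps": [[[0,0,0,0,0.1,0,-1],[0,0,0,0,0,0,-1],[0,0,0,0,0,0,-1]]]}}

```text
time: 24.97
ee_pos: [634.6, 215.8, 243.9]
tcp_rot: [0.035, -0.485, 0.871, -0.069]
contact_force: [-7.2, 12.5, 18.7]
width: -0.003
```

```bash
python3 - <<'E'
from h import *
shots('zc')
E
```

```text
fork coords [ 0.29 -0.   12.98] F in fork axes [ 1.55  5.17 22.96] t 24.9667 w -0.0034775244748192213
rot err [ 0. -0. -0.]
0 [412.1  133.67] [206.84 168.73]
20 [408.56 142.64] [215.61 169.18]
44 [404.32 153.4 ] [225.59 169.69]
```

{"method": "apply_moves", "body": {"steps": [[[0,0,0,0,-1.0,0,-1],[0,0,0,0,-2.0,0,-1],[0,0,0,0,-3.0,0,-1],[0,0,0,0,-4.0,0,-1],[0,0,0,0,-4.0,0,-1],[0,0,0,0,0,0,-1],[0,0,0,0,0,0,-1]]]}}

```text
time: 25.65
ee_pos: [629.7, 278.0, 341.5]
tcp_rot: [0.036, -0.484, 0.872, -0.068]
contact_force: [1.0, 0.3, -0.4]
width: -0.001
```

```bash
python3 - <<'E'
from h import *
shots('zz');slopes(lugcheck())
t=cv2.imread("pics/zzt.png");s=cv2.imread("pics/zzs.png")
crop(s,390,120,430,165,16,"pics/zz1.png",5);crop(t,195,155,240,185,17,"pics/zz2.png",5)
cv2.imwrite("pics/zz3.png",s)
print(sensors.observe()["contact_force"])
E
```

```text
fork coords [  1.26  -4.88 128.77] F in fork axes [ 0.32 -1.07 -0.22] t 25.65 w -0.0012836550619512734
rot err [ 0. -0. -0.]
0 [434.95  82.3 ] [145.05 162.31]
20 [431.4   91.32] [157.01 163.04]
44 [427.13 102.14] [170.51 163.86]
ear up [-15.25 -15.44 -15.58] low [-14.97 -15.1  -15.26] lug [-15.51 -15.59 -15.78 -15.82 -15.76] -> lug off -0.4955264925956726
upper slope [-0.    5.93  0.2   0.   -4.7   0.22]  theta est -0.007407590402823026
[-0.08  0.02 -0.21]
```

View pics/zz1.png

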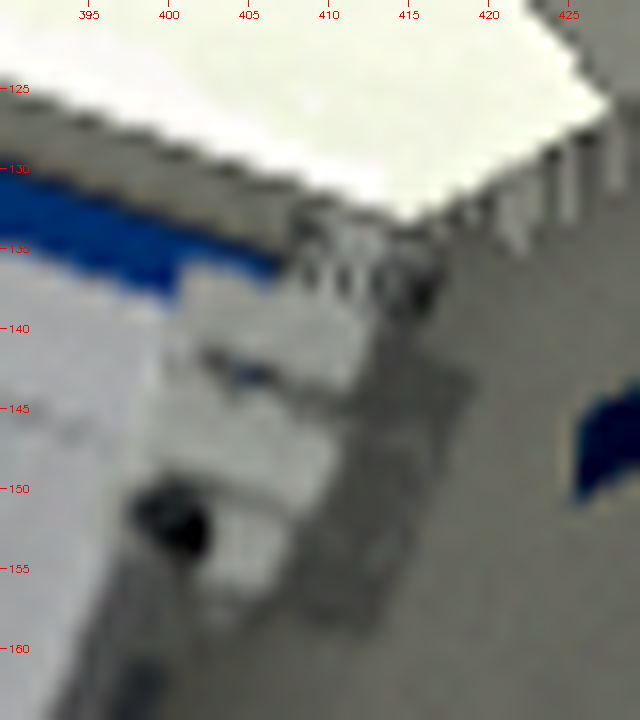

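View pics/zz2.png

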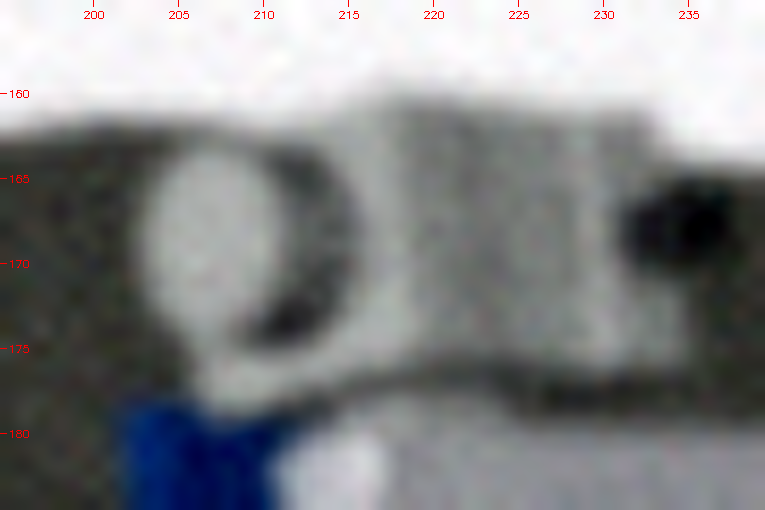

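View pics/zz3.png

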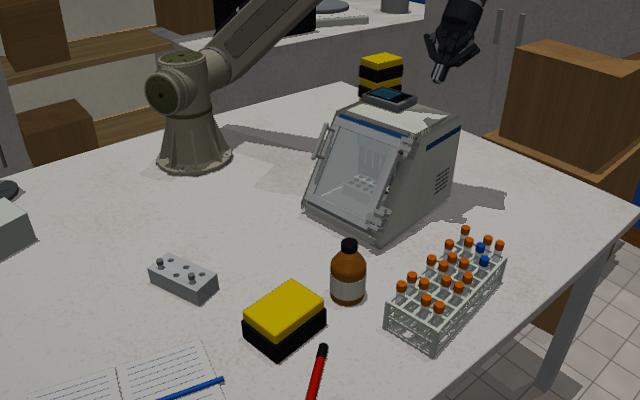

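```bash
python3 - <<'E'
from h import *
print(proj("scene",[fw(0,0,-38),fw(0,0,-44),fw(0,0,-43)]))
print(r.sign_off())
E
```

```text
[[402.91 156.45]
 [401.84 159.12]
 [402.02 158.68]]
the job is handed in; nothing more can be done
None
```

The door is pushed across, the pin is home in the fork, and the job was handed in at about 26 s of the 72 s allowed.

**Door:** I pushed it at the handle from a sag of about 0.061–0.064 rad until the lug was back in line with the fork. The two image checks put the lug slightly past the line, towards the stop. The lug edge reads about -0.5 mm and the door's tilt about -1.2 mm, and both stayed there after the pin went in. The pin passed through the lug with almost no force.

**Pin:** I gripped it by the head, lowered it along the hinge axis and released it. I then pressed on the head with the closed fingertips:

- Between 11 N and 23 N the head did not move any further, and 23 N is above the 5–20 N the spring ball needs.
- In the last pictures the head sits on the fork and the nose shows under the lower ear.

**Checks that disagreed:**

- The arm read the head's top about 1 mm higher than the drawing would give. I put that down to calibration error, because the pictures show no gap.
- I felt little of the spring ball's resistance while the pin was still gripped. A force of 3–4 N only appeared at the very end.

The last full picture shows the microtubes, bottle and tip box where they started. The arm was clear of everything when I handed in.

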